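Unload the glaze test tile rack

ROBOT

A 7-joint arm with a two-finger parallel gripper is mounted at the origin on the work surface. World frame = base frame: x ahead of the robot, y to its left, z up, the work surface at z = 0. Lengths are in m, angles in rad, forces in N, time in s.
With the tool pointing down it reaches from about 0.375 to 0.925 m from the base axis. Payload 3.1 kg.
Tool frame: the origin (TCP) lies midway between the tips of the shut fingers; the grasp point (between the pads) lies r.grip_depth behind it (r.grip_depth is the distance from the TCP to the grasp point, in m); z points along the fingers, y is the direction in which the jaws open and shut (so a half turn about z gives the same grasp; the last joint's range is limited). The gripper opens to 85 mm and grips with 20 to 120 N. Pads are 22 mm wide; open, the fingers measure 114 mm over their backs; the gripper's body (76 mm by 85 mm) begins 54 mm behind the grasp point. The pads swing forward as they close: fully open they stand 13 mm farther back than shut.
Start: joints at [-1.441, 0.383, 0.044, 1.598, -0.018, 1.161, -0.05], TCP at [0.147, 0.633, 0.231] pointing down, gripper open.
Joint ranges: [-2.61, 2.61], [-0.41, 2.15], [-1.48, 1.57], [0, 2.5], [-1.57, 4.71], [0.05, 1.97], [-2.85, 2.85]. Speed limits (rad/s): [2.79, 2.79, 3.14, 3.14, 3.14, 3.14, 3.14].

INTERFACE

Orientations are given as a 3x3 rotation matrix whose columns are the frame's x, y, z axes.
In Python, from station import r, capture gives the robot as it stands. The module is installed in compiled form; this text tells all that it offers.
- The arm moves only by the shell command python3 -m inch 'ROWS'. ROWS is JSON, a list that holds one entry, the list of rows, each a list of 7 numbers: the shift along the tool's x, y, z as a fraction of full scale, then the turn, a rotation vector about the tool's x, y, z as a fraction of full scale, then the closure in counts, from 0 (fully open) to 255 (shut). In form: [[[dx, dy, dz, ax, ay, az, hand], ...]]. A call has exactly 10 rows; each row shifts and turns the commanded pose from where the row before left it, along the tool's axes as they then stand; what a row does not reach is not made up. Full scale, the value 1, is 25 cm for a shift and 180 degrees for a turn. A row lasts 1/12 s, in which the tool goes at most 41.7 mm and 7.16 degrees, less where a joint would pass 70% of its speed; a pose out of reach is approached as far as the arm can. A call with a number of a shift or a turn outside -1 to 1 is refused whole. A call with a gripper value outside its range is refused whole. The fingers move at their own pace and stop on an object; the grip force is fixed at half the most. Time passes only in rows, so rows that do not move let the fingers close, or fill a call up. It gives the time, the measured TCP pose, the force and the opening at its end, in the units of the state.
- r.observe(): the state, without advancing time (a new reading comes with each control period).
- capture(name): name is "side" or "top"; returns a dict with "frame" (480x640x3 uint8, red, green, blue), "range_z" (480x640 float32, m along the optical axis (not along the pixel's ray), 0 where there is no reading), "intrinsics" (3x3 intrinsics, pixels), "k1" (the pictures are not rectified: a ray, as slopes to the right and down, at radius r is drawn at 1 + k1 r^2 times it, then the intrinsics apply), "xyz" and "rotation" of the camera in the world. Camera axes: x right, y down, z forward; pixel columns grow to the right and rows downward; lengths in m; the calibration is good to about 2 mm. A picture is of the moment at which its call begins.
- r.hand_in(): hands the job in, once; it reports no verdict.
The state is a dict: "t": time; "q": joint angles; "qd": joint speeds; "joint_efforts": joint torques, N m; "eef_pos": TCP position; "ee_rot": TCP orientation; "ft_force": force on the tool from outside, world axes, zero at the start; "wrist_torque": the same for the moment, N m; "gripper_width": opening from 0.0 (shut) to 1.0 (fully open).
Only numpy, scipy, OpenCV 4.12 (cv2) and the standard library are available. Lean on these libraries where they do the work, as an engineer would, in place of code of your own. Each camera call takes 0.05 s, during which the arm holds its last target.

TASK

Take the hold-down bar off the tile rack: lift its end over the steel lip while the other end stays under the bridge, draw it out endwise over the lip, and lay it lengthwise along the middle of the ware board. Then slide every test tile up out of the rack and stand them all side by side on the display ledge, bottom edge behind the front lip, leaning back against the backboard. When the rack is empty, put the bar back as it was, one end under the bridge and the other seated down behind the lip; do not drop a tile or disturb the other things on the bench.

Things in the scene. Friction and masses are not known exactly. Their poses are not given: they have to be found in the camera images.
- rack: Fixed wooden tile rack, 372 x 90 mm, 147 mm high. Origin: on the bench under the middle slot; x along the row towards the lip, y across, z up. Five upright slots at x = -96, -48, 0, 48, 96 mm, 12 mm wide, floor at z = 15 mm, fins beside them up to 45 mm; some may be empty. Neighbouring tiles have a 40 mm clear gap, so do not open the fingers wide there.
- rack_lip (a point): Middle of the top of the rack's steel lip, z = 131 mm. The lip is 8 mm thick along the rack's x (rack x = 172 to 180 mm). Just inside it (rack x = 156 to 172 mm) the bar rests on a saddle at z = 119 mm, on a post 44 mm wide, between cheeks 28 mm apart and 133 mm high.
- rack_bridge (a point): Middle of the underside of the steel bridge, z = 142 mm, rack x = -168.5 mm. Beneath it the bar's other end rests on a sill at z = 119 mm, between cheeks 30 mm apart, with a stop behind (rack x = -174 mm): enclosed except towards the rack's +x. Bridge, cheeks and sill end at rack x = -149 mm; the bar is free once its end has moved past that.
- bar_mid (a point): Centre of the loose wooden hold-down bar, 340 mm long (x axis), 18 mm wide (y), 16 mm high (z), about 70 g, alike at both ends. It starts seated: on saddle and sill, its centre about rack x = -1, z = 127 mm, 4 mm above the tiles' tops, one end under the bridge, the other behind the lip. There it can be gripped across its width at rack x = 104 to 152 mm.
- bar_lip_end (a point): Centre of the bar's end face that starts behind the lip (170 mm along the bar's +x from its centre).
- bar_bridge_end (a point): Centre of the bar's other end face, which starts under the bridge (170 mm along the bar's -x from its centre).
- board: Fixed flat plywood ware board lying on the bench, 400 x 100 mm, 10 mm thick. Origin: centre of its underside; x along its length, y across. The bar is laid along its middle for the time being.
- ledge: Fixed wooden display ledge, 340 mm long (y axis); origin on the bench; open front towards -x. Floor at z = 12 mm; front lip 10 mm high at x = -30 to -22 mm; the backboard's face rises from x = -8 mm on the floor, leaning 15 degrees towards +x, 55 mm up the slope. A tile leaning there has its centre at x = 1, z = 61 mm. Five fit in a row: y = -132, -66, 0, 66, 132 mm.
- cup_a: Bystander, to be left alone: white cup, 85 mm high. Origin at its underside.
- cup_b: Bystander, to be left alone: terracotta cup, 85 mm high. Origin at its underside.
- bowl: Bystander, to be left alone: blue bowl, 55 mm high, 120 mm across. Origin at its underside.
- glaze_jar: Bystander, to be left alone: white jar with a black lid, 60 mm across, 70 mm high. Origin at its underside.
- scraper: Bystander, to be left alone: spatula lying on the bench. Origin at its underside.
- brush: Bystander, to be left alone: brush lying on the bench. Origin at its underside.
- kiln_prop: Bystander, to be left alone: white ceramic cylinder, 36 mm across, 60 mm high. Origin at its underside.
- tile0_mid (a point): Centre of a ceramic glaze test tile, 8 mm thick (x axis), 54 mm wide (y), 100 mm high (z), about 100 g, terracotta with a white glazed upper part (z up). It starts upright in a slot of the rack, its top edge at 115 mm; it may be absent.
- tile1_mid (a point): Centre of a ceramic glaze test tile, 8 mm thick (x axis), 54 mm wide (y), 100 mm high (z), about 100 g, terracotta with a white glazed upper part (z up). It starts upright in a slot of the rack, its top edge at 115 mm; it may be absent.
- tile2_mid (a point): Centre of a ceramic glaze test tile, 8 mm thick (x axis), 54 mm wide (y), 100 mm high (z), about 100 g, terracotta with a white glazed upper part (z up). It starts upright in a slot of the rack, its top edge at 115 mm; it may be absent.
- tile3_mid (a point): Centre of a ceramic glaze test tile, 8 mm thick (x axis), 54 mm wide (y), 100 mm high (z), about 100 g, terracotta with a white glazed upper part (z up). It starts upright in a slot of the rack, its top edge at 115 mm; it may be absent.
- tile4_mid (a point): Centre of a ceramic glaze test tile, 8 mm thick (x axis), 54 mm wide (y), 100 mm high (z), about 100 g, terracotta with a white glazed upper part (z up). It starts upright in a slot of the rack, its top edge at 115 mm; it may be absent.
Not all that is in view belongs to the job. What is shaped like the part that bears tile2_mid but black or blue is not meant.

How it is judged:
By the outcome, as a careful person would: the job done as asked, in the order asked, and still so for the second after the job is handed in, with the robot touching nothing.
Of tile0, tile1, tile2, tile3, tile4 only 3 to 5 are there at a start; the rules pass over those that are not, and their reading is None.
At some moment in a run one of bar may be knocked a few centimetres aside while the robot is not near it.
It also fails if it takes over 210 s, if anything falls off the work surface, if the arm or the gripper's body presses on something with over 40 N, if the wrist force passes 120 N, or if a joint passes its speed limit or range.

## Working session

There is one attempt and no reset: what is moved stays moved. The work goes in short steps, Python scripts to look and compute and a shell command to move; the robot and the scene stay as the last step left them, time stands still between calls to the robot, and variables do not carry over. Pictures are saved under pics/ and viewed, and the job is handed in when it is done.

```bash
mkdir -p pics; ls; python3 - <<'E'
from station import r,capture
import cv2,numpy as np
s=r.observe()
for k,v in s.items(): print(k,np.round(v,4).tolist())
print(r.grip_depth)
for n in("side","top"):
    c=capture(n); cv2.imwrite(f"pics/{n}0.png",c["frame"][:,:,::-1]); print(n,c["intrinsics"],c["k1"],c["xyz"],c["rotation"])
E
```

```text
pics
t 0.0
q [-1.4408, 0.3839, 0.0438, 1.5996, -0.0179, 1.1612, -0.0499]
qd [0.0027, 0.0, -0.0006, -0.0003, -0.0004, -0.002, -0.0014]
joint_efforts [-0.0001, -43.3459, 1.0244, -24.9509, 0.0106, 0.0112, -0.0]
eef_pos [0.1466, 0.6323, 0.2299]
ee_rot [[-0.9742, 0.2257, -0.0005], [0.2257, 0.9742, -0.0026], [-0.0001, -0.0027, -1.0]]
ft_force [0.0166, -0.2961, 0.9768]
wrist_torque [-0.0318, -0.0089, -0.0098]
gripper_width 1.0008
0.0187
side [[581.63395634   0.         318.92298498]
 [  0.         581.63395634 237.23356757]
 [  0.           0.           1.        ]] -0.028632599273587096 [-0.09846896 -0.9358774   0.78393508] [[ 0.8547475  -0.23316406  0.46372539]
 [-0.51866364 -0.41788555  0.74589523]
 [ 0.01986818 -0.87806958 -0.47812034]]
top [[461.51476081   0.         320.07166434]
 [  0.         461.51476081 238.36844456]
 [  0.           0.           1.        ]] -0.08130886633340721 [0.43377744 0.11095525 1.24372802] [[-0.00223488 -0.99732063  0.0731202 ]
 [-0.99987742  0.00336177  0.01529193]
 [-0.01549678 -0.07307706 -0.99720589]]
```

View pics/side0.png

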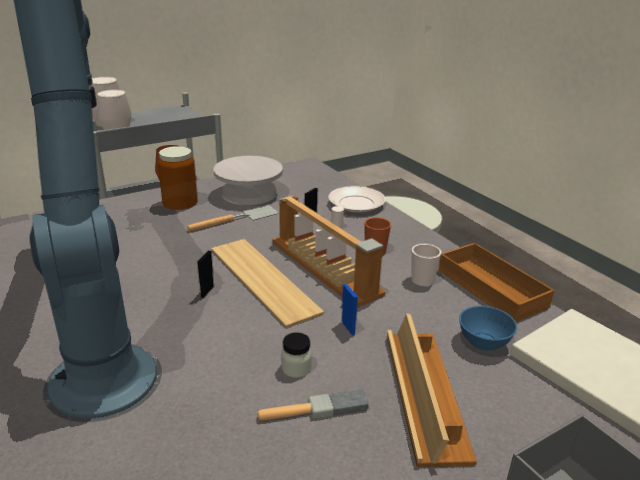

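View pics/top0.png

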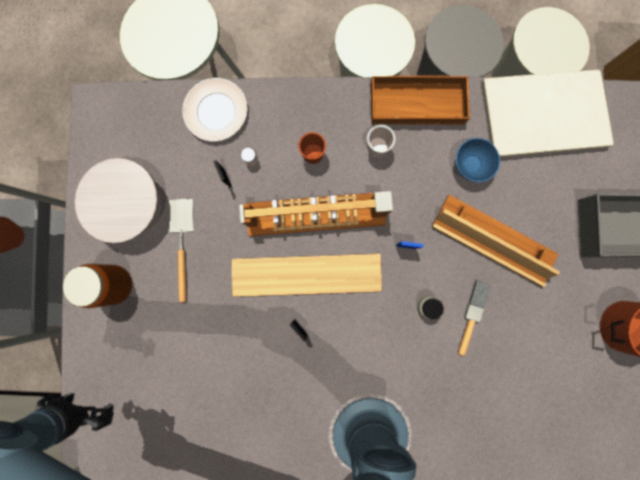

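```bash
cat > h.py <<'E'
from station import r,capture
import cv2,numpy as np
def get(n,save=None,crop=None,scale=4):
    c=capture(n)
    if save:
        f=c["frame"][:,:,::-1]
        if crop:
            x0,y0,x1,y1=crop; f=cv2.resize(f[y0:y1,x0:x1],None,fx=scale,fy=scale,interpolation=cv2.INTER_CUBIC)
        cv2.imwrite("pics/"+save+".png",f)
    return c
def slopes(c,uv):
    K=c["intrinsics"]; p=(np.array(uv,float).reshape(-1,2)-[K[0,2],K[1,2]])/[K[0,0],K[1,1]]
    s=p.copy()
    for _ in range(20): s=p/(1+c["k1"]*(s**2).sum(1,keepdims=True))
    return s
def onplane(c,uv,z):   # pixel -> world on plane z
    s=slopes(c,uv); d=np.c_[s,np.ones(len(s))]@c["rotation"].T
    return c["xyz"]+d*((z-c["xyz"][2])/d[:,2:3])
def bydepth(c,uv):
    s=slopes(c,uv); uv=np.array(uv).reshape(-1,2)
    Z=np.array([c["range_z"][int(round(v)),int(round(u))] for u,v in uv])
    return c["xyz"]+(np.c_[s,np.ones(len(s))]*Z[:,None])@c["rotation"].T
def cloud(c):
    v,u=np.mgrid[0:480,0:640]; uv=np.c_[u.ravel(),v.ravel()]
    s=slopes(c,uv); Z=c["range_z"].ravel()
    P=c["xyz"]+(np.c_[s,np.ones(len(s))]*Z[:,None])@c["rotation"].T
    P[Z==0]=np.nan
    return P.reshape(480,640,3)
def proj(c,P):
    q=(np.array(P,float).reshape(-1,3)-c["xyz"])@c["rotation"]; s=q[:,:2]/q[:,2:]
    s=s*(1+c["k1"]*(s**2).sum(1,keepdims=True)); K=c["intrinsics"]
    return s*[K[0,0],K[1,1]]+[K[0,2],K[1,2]]
E
python3 - <<'E'
from h import *
c=get("top","t1",(230,170,410,310),4.4); get("side","s1",(260,180,400,310),5)
get("top","t2",(390,180,570,300),4.4)
E
```

```text
(no output)
```

View pics/t1.png

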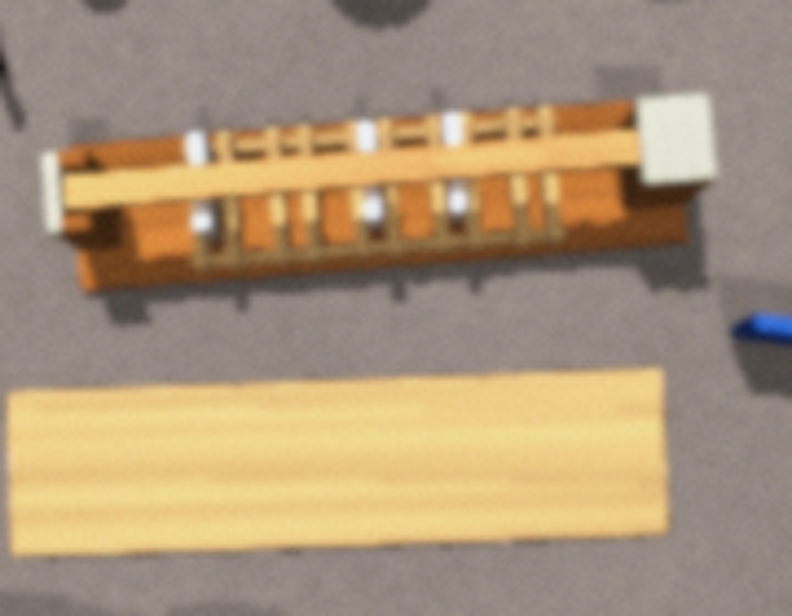

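View pics/s1.png

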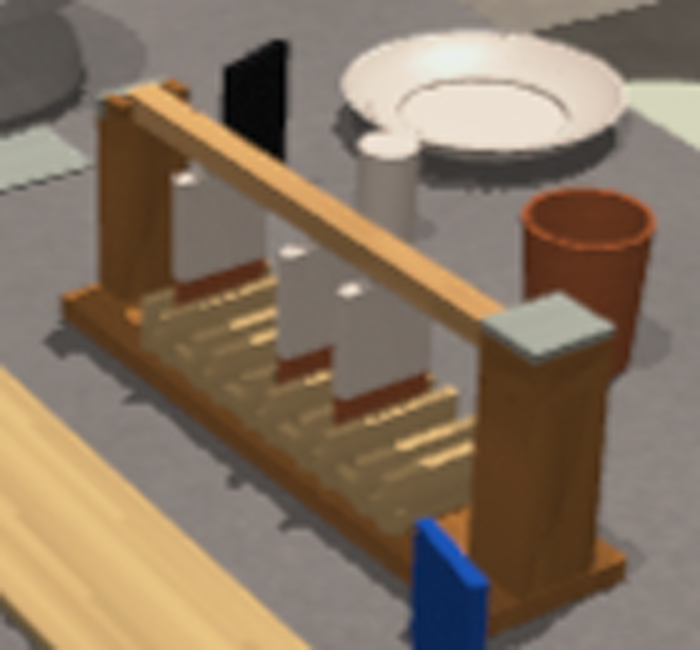

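View pics/t2.png

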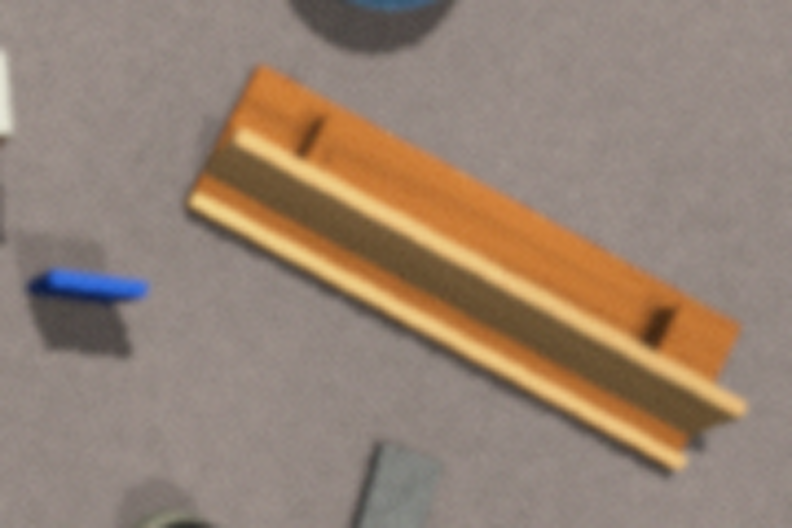

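```bash
python3 - <<'E'
from h import *
c=get("top"); P=cloud(c)
sub=P[170:310,230:410]
z=sub[:,:,2]; 
np.set_printoptions(precision=4,suppress=True)
# table
print("table z",np.nanmedian(P[300:320,200:230,2]))
def box(mask): 
    pts=P[mask][:,:2].astype(np.float32); return cv2.minAreaRect(pts),len(pts)
v,u=np.mgrid[0:480,0:640]
Z=P[:,:,2]
roi=(u>235)&(u<400)&(v>185)&(v<245)
m=roi&(Z>.125)
print("high",box(m))
# bar top: excluding bridge
m=roi&(Z>.125)&(u>255)&(u<365)
X=P[m]; d=np.linalg.svd(X-X.mean(0))[2][0] if 0 else np.linalg.eigh(np.cov(X.T))[1][:,2]; print("bar line",X.mean(0),d,np.degrees(np.arctan2(d[1],d[0])))
m=roi&(Z>.142); print("bridge",box(m),P[m].mean(0))
m=roi&(Z>.1)&(Z<.122); print("tiles",m.sum())
n,l=cv2.connectedComponents(m.astype(np.uint8))
for i in range(1,n):
    if (l==i).sum()>8: print(i,(l==i).sum(),P[l==i].mean(0),u[l==i].mean(),v[l==i].mean())
m=(u>225)&(u<390)&(v>250)&(v<300)&(Z>.005)&(Z<.02); print("board",box(m),P[m].mean(0))
uv=np.array([[243.5,205],[240,222.5]])
# lip by pixel
print("lip px",onplane(c,[[239.5,204.5],[242.5,204.5],[241.5,223],[244.5,223]],.131))
print("bridge px",onplane(c,[[230+638/4.4,170+98/4.4],[230+708/4.4,170+94/4.4],[230+715/4.4,170+182/4.4],[230+645/4.4,170+186/4.4]],.147))
f=lambda x,y:[390+x/4.4,180+y/4.4]
print("ledge front lip ends",onplane(c,[f(190,202),f(678,467)],.022))
print("backboard top",onplane(c,[f(237,134),f(743,407)],.065))
print("base rear",onplane(c,[f(262,66),f(740,327)],.012))
E
```

```text
table z 0.0004086735942381292
high (((0.5902661085128784, 0.14061667025089264), (0.0469585545361042, 0.3672815263271332), 4.465400218963623), 1482)
bar line [0.5881 0.1527 0.1353] [-0.0752  0.9972 -0.0001] 94.31311042523907
bridge (((0.6032331585884094, -0.022493232041597366), (0.046840641647577286, 0.03957764804363251), 3.906005859375), 325) [ 0.6029 -0.0223  0.1476]
tiles 252
1 26 [0.6142 0.0971 0.1159] 332.61538461538464 198.80769230769232
3 26 [0.6091 0.1446 0.115 ] 313.38461538461536 201.0
4 33 [0.6034 0.2404 0.1145] 274.6969696969697 203.5151515151515
5 20 [0.5923 0.3061 0.1165] 248.1 208.0
7 21 [ 0.581  -0.0196  0.1132] 380.0 212.14285714285714
9 27 [0.576  0.0944 0.1152] 333.77777777777777 214.22222222222223
12 30 [0.5718 0.1418 0.1152] 314.53333333333336 216.0
13 31 [0.5651 0.2369 0.1142] 276.0 218.90322580645162
18 22 [0.5609 0.3049 0.1121] 248.72727272727272 220.8181818181818
board (((0.4264655113220215, 0.1661275327205658), (0.4363816976547241, 0.12879560887813568), 89.94062805175781), 5599) [0.4265 0.1678 0.0106]
lip px [[0.5991 0.3248 0.131 ]
 [0.599  0.3174 0.131 ]
 [0.5536 0.3194 0.131 ]
 [0.5535 0.312  0.131 ]]
bridge px [[ 0.6247 -0.0044  0.147 ]
 [ 0.6268 -0.0426  0.147 ]
 [ 0.5784 -0.0457  0.147 ]
 [ 0.5763 -0.0076  0.147 ]]
ledge front lip ends [[ 0.5556 -0.1716  0.022 ]
 [ 0.3935 -0.4682  0.022 ]]
backboard top [[ 0.5913 -0.1903  0.065 ]
 [ 0.4296 -0.4885  0.065 ]]
base rear [[ 0.6404 -0.2204  0.012 ]
 [ 0.4786 -0.5153  0.012 ]]
```

```bash
cat >> h.py <<'E'
np.set_printoptions(precision=4,suppress=True)
ANG=np.radians(94.3); RO=np.array([.590,.144,0]); 
def rz(a): return np.array([[np.cos(a),-np.sin(a),0],[np.sin(a),np.cos(a),0],[0,0,1]])
RR=rz(ANG)
def rack(*p): return RO+RR@np.array(p,float)
LANG=np.radians(-28.7)
def st():
    s=r.observe(); R=s["ee_rot"]
    print("t %.2f"%s["t"],"pos",s["eef_pos"],"z",R[:,2],"yaw_y %.2f"%np.degrees(np.arctan2(R[1,1],R[0,1])),"w %.3f"%s["gripper_width"],"F",np.round(s["ft_force"],1),"T",np.round(s["wrist_torque"],2)); return s
def goto(p,R=None):
    "tool-frame shift (fractions) & rotvec (fractions) from measured pose"
    from scipy.spatial.transform import Rotation as Ro
    s=st(); d=s["ee_rot"].T@(np.array(p)-s["eef_pos"])
    print(" shift frac",d/.25,"m",d,"min rows %.1f"%(np.linalg.norm(d)/.0417))
    if R is not None:
        v=Ro.from_matrix(s["ee_rot"].T@R).as_rotvec(); print(" turn frac",v/np.pi,"deg",np.degrees(v)); 
        print(" shift frac after turn",R.T@(np.array(p)-s["eef_pos"])/.25)
def down(yaw_y,lean=0,about=None):
    "tool z down, tool y at world yaw (deg)"
    a=np.radians(yaw_y); y=np.array([np.cos(a),np.sin(a),0]); z=np.array([0,0,-1.]); return np.c_[np.cross(y,z),y,z]
E
python3 - <<'E'
from h import *
c=get("top"); P=cloud(c)
f=lambda x,y:[230+x/4.4,170+y/4.4]
B=onplane(c,[f(8,392),f(662,370),f(667,533),f(12,555)],.01); print(B,B.mean(0)); d=B[0]-B[1];print(np.degrees(np.arctan2(d[1],d[0]))); d=B[3]-B[2];print(np.degrees(np.arctan2(d[1],d[0])), np.linalg.norm(d))
# ledge: top of backboard & lip from cloud
v,u=np.mgrid[0:480,0:640]; Z=P[:,:,2]
L=rz(LANG)
m=(u>425)&(u<565)&(v>190)&(v<292)&(Z>.006)
X=P[m]@L  # ledge coords up to offset
Y=X[:,1]; print("y range",np.percentile(Y,[.5,99.5]))
h=X[(X[:,2]>.05)]; print("top board x,z by y thirds",[ (np.median(h[(h[:,1]>a)&(h[:,1]<b)],0)) for a,b in zip(np.linspace(Y.min(),Y.max(),5)[:-1],np.linspace(Y.min(),Y.max(),5)[1:])])
for zl,zh in((.017,.026),(.028,.038),(.038,.048),(.048,.058),(.058,.07)):
  h=X[(X[:,2]>zl)&(X[:,2]<zh)]; print(zl,len(h),np.percentile(h[:,0],[5,25,50,75,95]),np.median(h[:,2]))
  for s in np.array_split(h[np.argsort(h[:,1])],4): print("    ",np.median(s,0))
for n,p in dict(blackA=(223,175),blackB=(300,332),blue=(410,244),jar=(431,308),cupA=(380,138),cupB=(312,147),prop=(249,155)).items(): print(n,bydepth(c,[p]))
# project slots onto both images
for x in(-96,-48,0,48,96): print(proj(c,rack(x/1e3,0,.115)))
E
```

```text
[[ 0.4692  0.3673  0.01  ]
 [ 0.4816 -0.0314  0.01  ]
 [ 0.383  -0.0334  0.01  ]
 [ 0.3701  0.3639  0.01  ]] [0.4259 0.1666 0.01  ]
91.77878046796633
91.86001687325708 0.3975793781193952
y range [-0.221   0.1177]
top board x,z by y thirds [array([ 0.6075, -0.1874,  0.063 ]), array([ 0.6061, -0.1014,  0.0634]), array([0.6061, 0.007 , 0.063 ]), array([0.6075, 0.0873, 0.0623])]
0.017 826 [0.4863 0.5706 0.5753 0.5936 0.6476] 0.02113084306881896
     [ 0.5773 -0.17    0.022 ]
     [ 0.5706 -0.0837  0.0201]
     [ 0.5745 -0.0288  0.0213]
     [0.5773 0.0759 0.0212]
0.028 266 [0.5937 0.5957 0.597  0.5981 0.6359] 0.03308126493010488
     [ 0.598  -0.1777  0.0325]
     [ 0.5965 -0.106   0.0334]
     [ 0.5964 -0.0126  0.0325]
     [0.5973 0.0743 0.0339]
0.038 289 [0.5972 0.5988 0.5999 0.6026 0.6424] 0.04388629895414464
     [ 0.6021 -0.1752  0.0446]
     [ 0.5993 -0.1042  0.0431]
     [0.5989 0.0019 0.043 ]
     [0.602  0.0727 0.0443]
0.048 311 [0.5993 0.6012 0.6024 0.604  0.6439] 0.051900457216840445
     [ 0.6037 -0.1751  0.0502]
     [ 0.6016 -0.0931  0.0525]
     [0.6021 0.0076 0.0531]
     [0.6036 0.0789 0.0515]
0.058 648 [0.6031 0.6053 0.6083 0.6119 0.6149] 0.06413132203609184
     [ 0.6089 -0.1803  0.064 ]
     [ 0.6077 -0.0938  0.0645]
     [ 0.6083 -0.0106  0.064 ]
     [0.6084 0.0743 0.0641]
blackA [[0.6826 0.3774 0.0848]]
blackB [[0.2874 0.1782 0.1036]]
blue [[ 0.5031 -0.0955  0.0963]]
jar [[ 0.3423 -0.1513  0.0699]]
cupA [[ 0.7997 -0.0349  0.0066]]
cupB [[0.7754 0.1515 0.0065]]
prop [[0.7397 0.3146 0.0637]]
[[352.4506 205.6221]]
[[333.0354 207.1449]]
[[313.6236 208.6762]]
[[294.232  210.2146]]
[[274.8774 211.7589]]
```

```bash
python3 -m inch '[[[0,0,0,0,0,0.0395,80],[0,0,0,0,0,0.0395,80],[0,0,0,0,0,0.0395,80],[0,0,0,0,0,0.0395,80],[0,0,0,0,0,0.0395,80],[0,0,0,0,0,0.0395,80],[0,0,0,0,0,0.0395,80],[0,0,0,0,0,0.0395,80],[0,0,0,0,0,0.0395,80],[0,0,0,0,0,0.0395,80]]]'; python3 - <<'E'
from h import *
goto(rack(.128,0,.2),down(4.3))
E
```

```text
t: 1.18
eef_pos: [0.1467, 0.6332, 0.2313]
ee_rot: [[-0.096, 0.995, -0.0], [0.995, 0.096, -0.0], [-0.0, -0.0, -1.0]]
ft_force: [0.3, 0.9, 0.3]
gripper_width: 0.688
t 1.18 pos [0.1467 0.6332 0.2313] z [-0.0001 -0.     -1.    ] yaw_y 5.51 w 0.688 F [0.3 0.9 0.3] T [-0.02 -0.01  0.  ]
 shift frac [-1.6061  1.5881  0.1249] m [-0.4015  0.397   0.0312] min rows 13.6
 turn frac [-0.      0.      0.0067] deg [-0.0047  0.0015  1.2084]
 shift frac after turn [-1.5723  1.6216  0.125 ]
```

```bash
python3 -m inch '[[[0,0,0,0,0,0.0067,80],[-0.11,0.113,0,0,0,0,80],[-0.11,0.113,0,0,0,0,80],[-0.11,0.113,0,0,0,0,80],[-0.11,0.113,0,0,0,0,80],[-0.11,0.113,0,0,0,0,80],[-0.11,0.113,0,0,0,0,80],[-0.11,0.113,0,0,0,0,80],[-0.11,0.113,0,0,0,0,80],[-0.11,0.113,0,0,0,0,80]]]'; python3 - <<'E'
from h import *
goto(rack(.128,0,.2),down(4.3))
E
```

```text
t: 2.02
eef_pos: [0.4215, 0.4058, 0.2316]
ee_rot: [[-0.084, 0.996, 0.0], [0.996, 0.084, 0.001], [0.001, 0.0, -1.0]]
ft_force: [0.8, 0.8, -0.2]
gripper_width: 0.685
t 2.02 pos [0.4215 0.4058 0.2316] z [ 0.0002  0.0007 -1.    ] yaw_y 4.81 w 0.685 F [ 0.8  0.8 -0.2] T [-0.02 -0.04  0.02]
 shift frac [-0.5882  0.5885  0.1262] m [-0.147   0.1471  0.0315] min rows 5.0
 turn frac [ 0.0001 -0.0002  0.0028] deg [ 0.0167 -0.0413  0.5126]
 shift frac after turn [-0.5828  0.5938  0.1264]
```

```bash
python3 -m inch '[[[-0.097,0.098,0.02,0,0,0,80],[-0.097,0.098,0.02,0,0,0,80],[-0.097,0.098,0.02,0,0,0,80],[-0.097,0.098,0.02,0,0,0,80],[-0.097,0.098,0.02,0,0,0,80],[-0.097,0.098,0.02,0,0,0,80],[0,0,0,0,0,0,80],[0,0,0,0,0,0,80],[0,0,0,0,0,0,80],[0,0,0,0,0,0,80]]]'; python3 - <<'E'
from h import *
goto(rack(.128,0,.15),down(4.3))
get("top","t3",(190,130,370,260),4.4);get("side","s3",(230,120,410,270),4.2)
E
```

```text
t: 2.85
eef_pos: [0.5774, 0.276, 0.2012]
ee_rot: [[-0.085, 0.996, -0.001], [0.996, 0.085, 0.001], [0.001, -0.001, -1.0]]
ft_force: [-0.1, -0.4, -0.2]
gripper_width: 0.687
t 2.85 pos [0.5774 0.276  0.2012] z [-0.0009  0.0012 -1.    ] yaw_y 4.86 w 0.687 F [-0.1 -0.4 -0.2] T [0.03 0.01 0.02]
 shift frac [-0.0188  0.0107  0.2048] m [-0.0047  0.0027  0.0512] min rows 1.2
 turn frac [-0.0003 -0.0004  0.0031] deg [-0.0471 -0.0739  0.5576]
 shift frac after turn [-0.0184  0.0107  0.2048]
```

View pics/t3.png

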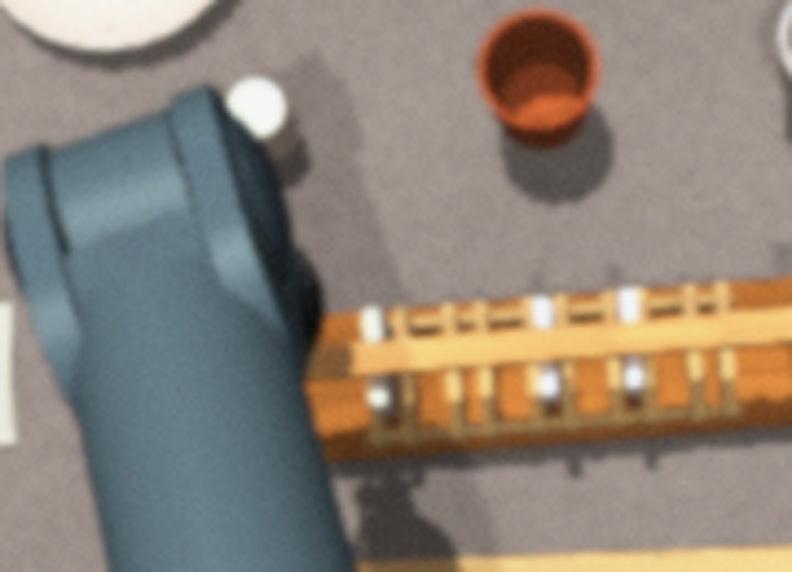

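View pics/s3.png

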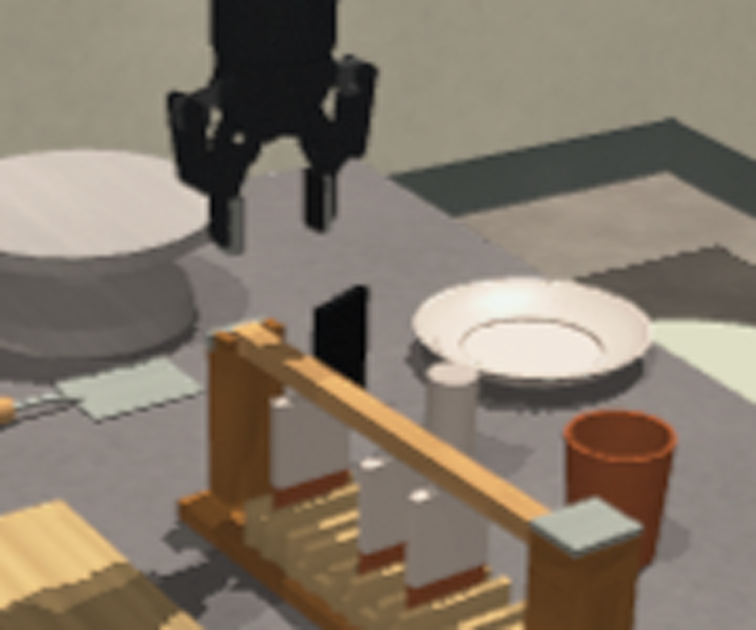

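```bash
python3 -m inch '[[[-0.0188,0.0085,0,0,0,0.0031,80],[0,0,0.05,0,0,0,80],[0,0,0.05,0,0,0,80],[0,0,0.05,0,0,0,80],[0,0,0.05,0,0,0,80],[0,0,0.05,0,0,0,80],[0,0,0.05,0,0,0,80],[0,0,0.023,0,0,0,80],[0,0,0,0,0,0,80],[0,0,0,0,0,0,80]]]'; python3 - <<'E'
from h import *
goto(rack(.128,0,.12),down(4.3))
get("side","s4",(230,120,410,270),4.2)
E
```

```text
t: 3.78
eef_pos: [0.5809, 0.2693, 0.1199]
ee_rot: [[-0.071, 0.997, -0.001], [0.997, 0.071, -0.001], [-0.001, -0.001, -1.0]]
ft_force: [-0.5, 0.2, -0.5]
gripper_width: 0.687
t 3.78 pos [0.5809 0.2693 0.1199] z [-0.0007 -0.0006 -1.    ] yaw_y 4.08 w 0.687 F [-0.5  0.2 -0.5] T [ 0.03 -0.04 -0.06]
 shift frac [ 0.0094 -0.0013 -0.0003] m [ 0.0024 -0.0003 -0.0001] min rows 0.1
 turn frac [-0.0002  0.0002 -0.0012] deg [-0.0436  0.0339 -0.2194]
 shift frac after turn [ 0.0095 -0.0012 -0.0003]
```

View pics/s4.png

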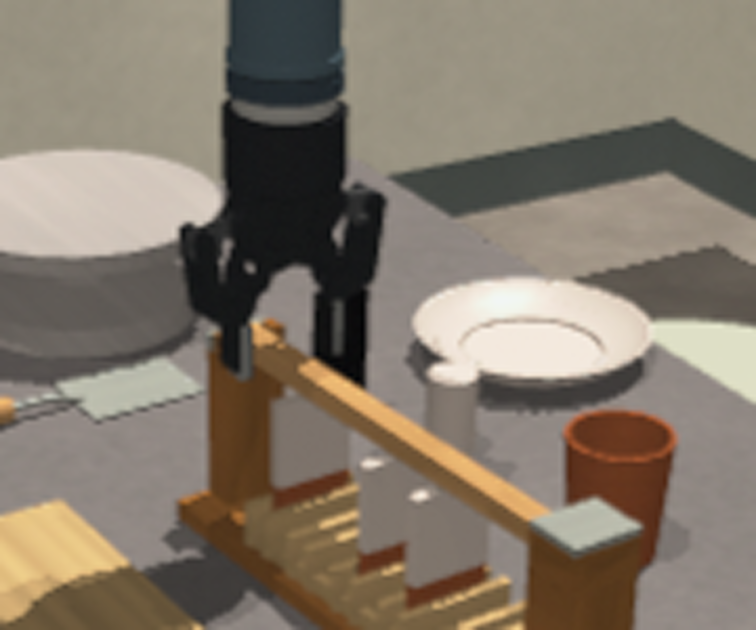

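```bash
python3 -m inch '[[[0,0,0,0,0,0,255],[0,0,0,0,0,0,255],[0,0,0,0,0,0,255],[0,0,0,0,0,0,255],[0,0,0,0,0,0,255],[0,0,0,0,0,0,255],[0,0,0,0,0,0,255],[0,0,0,0,0,0,255],[0,0,0,0,0,0,255],[0,0,0,0,0,0,255]]]'; python3 - <<'E'
from h import *
st()
get("side","s5",(230,120,410,270),4.2)
E
```

```text
t: 4.67
eef_pos: [0.5817, 0.2698, 0.1215]
ee_rot: [[-0.071, 0.997, 0.001], [0.997, 0.071, 0.001], [0.001, 0.001, -1.0]]
ft_force: [-0.8, 0.1, 6.2]
gripper_width: 0.197
t 4.67 pos [0.5817 0.2698 0.1215] z [ 0.0012  0.0009 -1.    ] yaw_y 4.08 w 0.197 F [-0.8  0.1  6.2] T [-0.05  0.15 -0.06]
```

View pics/s5.png

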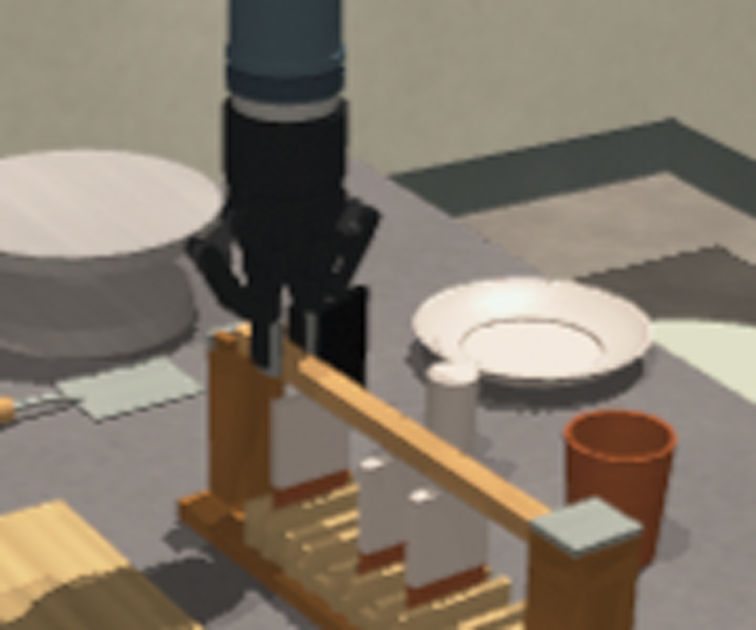

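```bash
python3 -m inch '[[[0.001,0,-0.013,0,0.0032,0,255],[0.0015,0,-0.013,0,0.0032,0,255],[0.0015,0,-0.013,0,0.0032,0,255],[0.0015,0,-0.013,0,0.0032,0,255],[0.0015,0,-0.013,0,0.0032,0,255],[0.0015,0,-0.013,0,0.0034,0,255],[0,0,0,0,0,0,255],[0,0,0,0,0,0,255],[0,0,0,0,0,0,255],[0,0,0,0,0,0,255]]]'; python3 - <<'E'
from h import *
st()
get("side","s6",(230,120,410,270),4.2)
E
```

```text
t: 5.55
eef_pos: [0.5806, 0.2713, 0.1398]
ee_rot: [[-0.071, 0.997, -0.005], [0.996, 0.072, 0.061], [0.061, -0.0, -0.998]]
ft_force: [0.4, 0.5, -0.6]
gripper_width: 0.19
t 5.55 pos [0.5806 0.2713 0.1398] z [-0.0048  0.0606 -0.9981] yaw_y 4.11 w 0.190 F [ 0.4  0.5 -0.6] T [-0.04  0.02 -0.04]
```

View pics/s6.png

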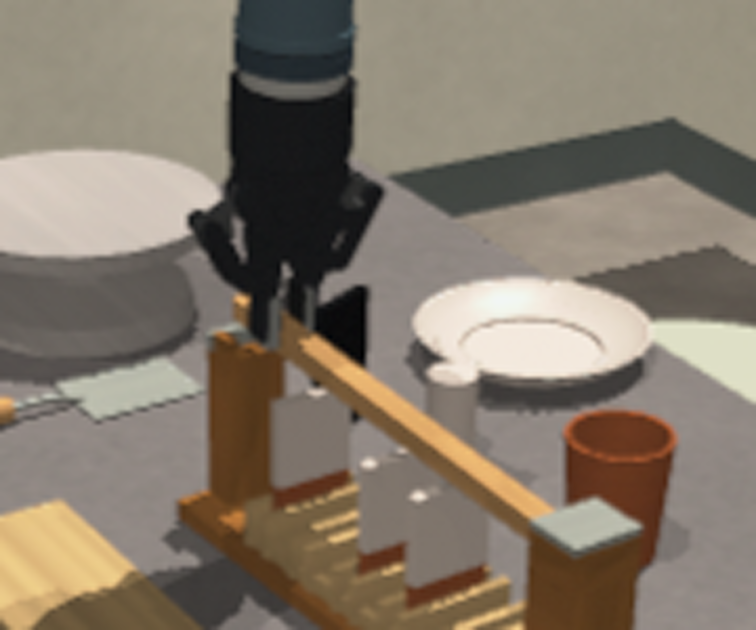

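```bash
python3 -m inch '[[[0.02,0,0.0012,0,0,0,255],[0.025,0,0.0015,0,0,0,255],[0.025,0,0.0015,0,0,0,255],[0.025,0,0.0015,0,0,0,255],[0.025,0,0.0015,0,0,0,255],[0.025,0,0.0015,0,0,0,255],[0.025,0,0.0015,0,0,0,255],[0.01,0,0.0006,0,0,0,255],[0,0,0,0,0,0,255],[0,0,0,0,0,0,255]]]'; python3 - <<'E'
from h import *
st()
c=get("side","s7",(230,120,410,270),4.2)
print(proj(c,[rack(-.149,0,.135)]))
E
```

```text
t: 6.43
eef_pos: [0.5776, 0.3162, 0.14]
ee_rot: [[-0.072, 0.997, -0.004], [0.996, 0.072, 0.06], [0.061, -0.0, -0.998]]
ft_force: [0.2, 0.0, -0.7]
gripper_width: 0.189
t 6.43 pos [0.5776 0.3162 0.14  ] z [-0.0044  0.0604 -0.9982] yaw_y 4.11 w 0.189 F [ 0.2  0.  -0.7] T [-0.09 -0.05 -0.02]
[[363.584  244.8906]]
```

View pics/s7.png

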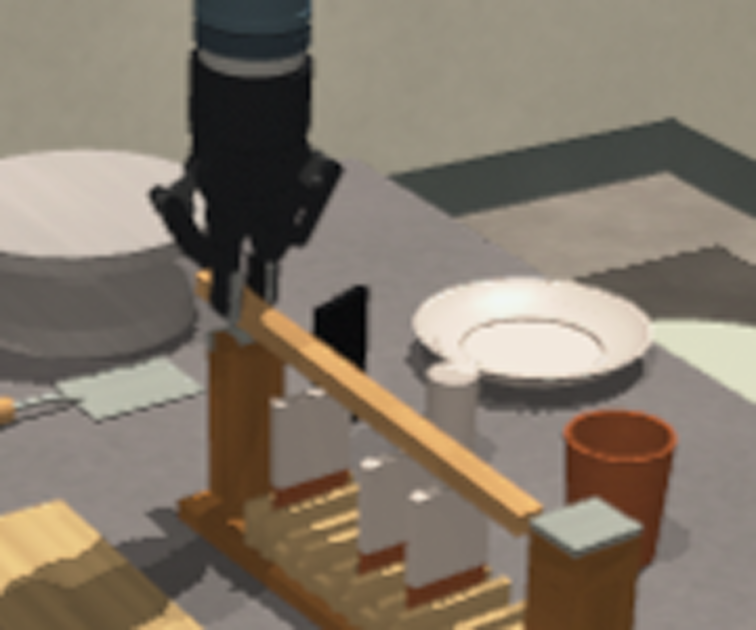

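```bash
python3 -m inch '[[[0.003,0,-0.05,0,0,0,255],[0.003,0,-0.05,0,0,0,255],[0.003,0,-0.05,0,0,0,255],[0.003,0,-0.05,0,0,0,255],[0.003,0,-0.05,0,0,0,255],[0.003,0,-0.05,0,0,0,255],[0,0,0,0,-0.0065,0.0045,255],[0,0,0,0,-0.0065,0.0045,255],[0,0,0,0,-0.0064,0.0045,255],[0,0,0,0,0,0,255]]]'; python3 - <<'E'
from h import *
goto([.422,.2939,.1],down(1.8))
c=get("side","s8",(200,70,400,270),3)
E
```

```text
t: 7.32
eef_pos: [0.5775, 0.3178, 0.2164]
ee_rot: [[-0.031, 1.0, -0.001], [1.0, 0.031, 0.001], [0.001, -0.001, -1.0]]
ft_force: [-0.1, 0.3, -0.2]
gripper_width: 0.192
t 7.32 pos [0.5775 0.3178 0.2164] z [-0.0006  0.001  -1.    ] yaw_y 1.77 w 0.192 F [-0.1  0.3 -0.2] T [0.12 0.04 0.03]
 shift frac [-0.077  -0.6243  0.4657] m [-0.0192 -0.1561  0.1164] min rows 4.7
 turn frac [-0.0002 -0.0003 -0.0002] deg [-0.031  -0.0583 -0.0292]
 shift frac after turn [-0.0762 -0.6246  0.4654]
```

View pics/s8.png

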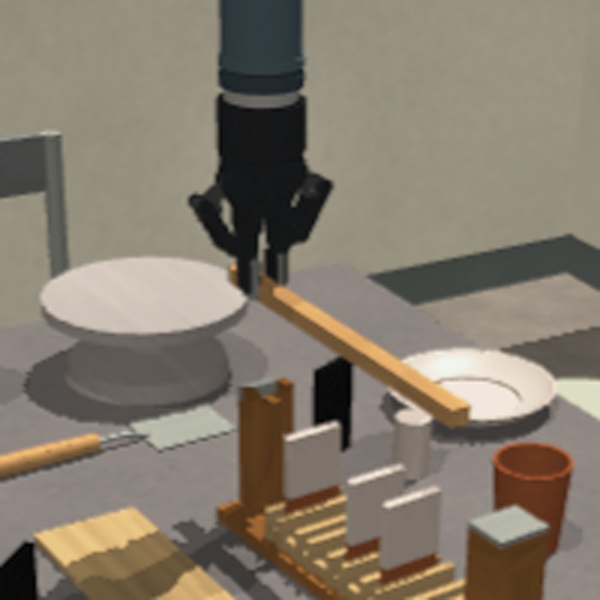

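```bash
python3 -m inch '[[[-0.011,-0.089,0,0,0,0,255],[-0.011,-0.089,0,0,0,0,255],[-0.011,-0.089,0,0,0,0,255],[-0.011,-0.089,0,0,0,0,255],[-0.011,-0.089,0,0,0,0,255],[-0.011,-0.089,0.05,0,0,0,255],[-0.011,-0.089,0.1,0,0,0,255],[0,0,0.1,0,0,0,255],[0,0,0.1,0,0,0,255],[0,0,0,0,0,0,255]]]'; python3 - <<'E'
from h import *
goto([.422,.2939,.0135],down(1.8))
c=get("side","s9",(150,150,400,350),3)
E
```

```text
t: 8.2
eef_pos: [0.4187, 0.2895, 0.124]
ee_rot: [[-0.029, 1.0, -0.008], [1.0, 0.029, -0.006], [-0.006, -0.008, -1.0]]
ft_force: [-0.6, -1.1, -2.2]
gripper_width: 0.192
t 8.20 pos [0.4187 0.2895 0.124 ] z [-0.0082 -0.0059 -0.9999] yaw_y 1.68 w 0.192 F [-0.6 -1.1 -2.2] T [0.06 0.08 0.01]
 shift frac [0.0197 0.0175 0.442 ] m [0.0049 0.0044 0.1105] min rows 2.7
 turn frac [-0.0027  0.0018 -0.0007] deg [-0.482   0.3246 -0.1192]
 shift frac after turn [0.0171 0.0138 0.4422]
```

View pics/s9.png

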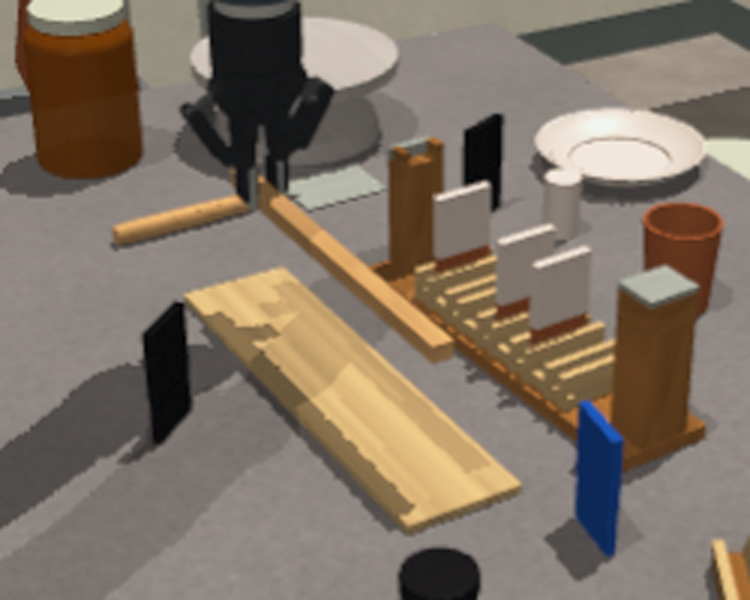

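```bash
python3 -m inch '[[[0,0,0,0,0,0,255],[0,0,0.05,0,0,0,255],[0,0,0.05,0,0,0,255],[0,0,0.05,0,0,0,255],[0,0,0.05,0,0,0,255],[0,0,0.05,0,0,0,255],[0,0,0.05,0,0,0,255],[0,0,0.05,0,0,0,255],[0,0,0.02,0,0,0,255],[0,0,0,0,0,0,255]]]'; python3 - <<'E'
from h import *
goto([.422,.2939,.0135],down(1.8))
c=get("side","s10",(150,150,400,350),3)
P=cloud(c)
E
```

```text
t: 9.08
eef_pos: [0.4219, 0.2918, 0.0346]
ee_rot: [[-0.029, 1.0, -0.003], [1.0, 0.029, -0.001], [-0.001, -0.003, -1.0]]
ft_force: [0.1, -0.2, 0.6]
gripper_width: 0.189
t 9.08 pos [0.4219 0.2918 0.0346] z [-0.0027 -0.0014 -1.    ] yaw_y 1.65 w 0.189 F [ 0.1 -0.2  0.6] T [0.14 0.   0.05]
 shift frac [0.0085 0.0008 0.0843] m [0.0021 0.0002 0.0211] min rows 0.5
 turn frac [-0.0009  0.0004 -0.0008] deg [-0.1549  0.0765 -0.146 ]
 shift frac after turn [0.0084 0.0006 0.0844]
```

View pics/s10.png

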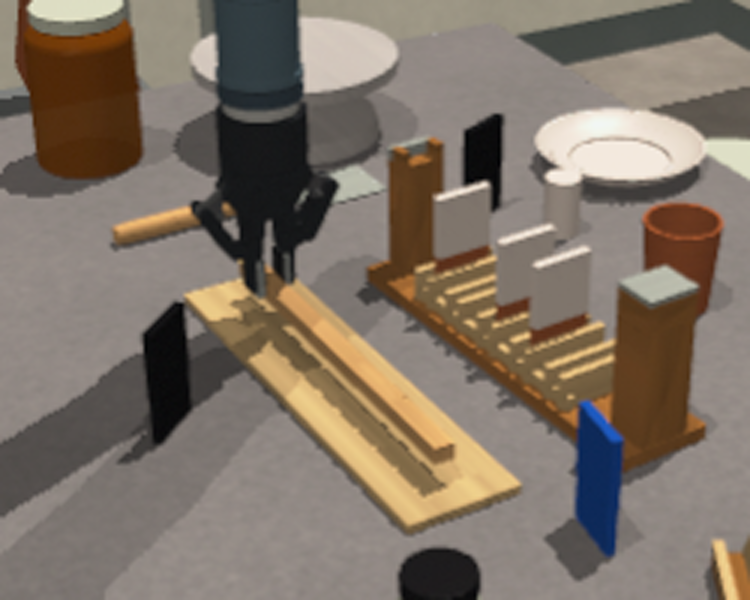

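Lowering the last ~20 mm gently with a force check.

```bash
python3 -m inch '[[[0.0085,0.0008,0.02,0,0,0,255],[0,0,0.02,0,0,0,255],[0,0,0.015,0,0,0,255],[0,0,0.01,0,0,0,255],[0,0,0.008,0,0,0,255],[0,0,0.006,0,0,0,255],[0,0,0.003,0,0,0,255],[0,0,0,0,0,0,255],[0,0,0,0,0,0,255],[0,0,0,0,0,0,255]]]'; python3 - <<'E'
from h import *
goto([.422,.2939,.0135],down(1.8))
c=get("top")
P=cloud(c); Z=P[:,:,2]; v,u=np.mgrid[0:480,0:640]
m=(u>225)&(u<390)&(v>255)&(v<300)&(Z>.02)&(Z<.032); 
X=P[m]; print(m.sum(),X.mean(0),np.percentile(X[:,1],[1,99]))
E
```

```text
t: 9.97
eef_pos: [0.4226, 0.2944, 0.0151]
ee_rot: [[-0.029, 1.0, -0.001], [1.0, 0.029, 0.0], [0.0, -0.001, -1.0]]
ft_force: [-0.2, -0.2, 0.8]
gripper_width: 0.189
t 9.97 pos [0.4226 0.2944 0.0151] z [-0.0011  0.0001 -1.    ] yaw_y 1.66 w 0.189 F [-0.2 -0.2  0.8] T [ 0.08 -0.05  0.01]
 shift frac [-0.0021 -0.0023  0.0064] m [-0.0005 -0.0006  0.0016] min rows 0.0
 turn frac [-0.0003 -0.0001 -0.0008] deg [-0.0616 -0.0095 -0.1441]
 shift frac after turn [-0.0021 -0.0024  0.0064]
674 [0.4275 0.1343 0.0282] [0.0012 0.2677]
```

```bash
python3 -m inch '[[[0,0,0.004,0,0,0,255],[0,0,0.003,0,0,0,255],[0,0,0,0,0,0,255],[0,0,0,0,0,0,140],[0,0,0,0,0,0,140],[0,0,0,0,0,0,140],[0,0,0,0,0,0,140],[0,0,0,0,0,0,140],[0,0,-0.02,0,0,0,140],[0,0,-0.05,0,0,0,140]]]'; python3 - <<'E'
from h import *
st()
E
```

```text
t: 10.85
eef_pos: [0.4211, 0.2933, 0.0299]
ee_rot: [[-0.029, 1.0, -0.004], [1.0, 0.029, -0.003], [-0.003, -0.004, -1.0]]
ft_force: [-0.9, 0.1, 0.2]
gripper_width: 0.453
t 10.85 pos [0.4211 0.2933 0.0299] z [-0.004  -0.0027 -1.    ] yaw_y 1.66 w 0.453 F [-0.9  0.1  0.2] T [-0.01  0.   -0.02]
```

```bash
python3 -m inch '[[[0,0,-0.1,0,0,0,140],[0,0,-0.12,0,0,0,165],[0,0,-0.13,0,0,0.0395,165],[0,0,-0.13,0,0,0.0395,165],[0,0,-0.13,0,0,0.0395,165],[0,0,-0.13,0,0,0.0395,165],[0,0,-0.06,0,0,0.0395,165],[0,0,0,0,0,0.0395,165],[0,0,0,0,0,0.0395,165],[0,0,0,0,0,0.0395,165]]]'; python3 - <<'E'
from h import *
goto(rack(.096,0,.23),down(-85.7))
E
```

```text
t: 11.68
eef_pos: [0.4231, 0.2944, 0.2325]
ee_rot: [[0.825, 0.565, -0.0], [0.565, -0.825, 0.002], [0.001, -0.002, -1.0]]
ft_force: [0.8, -0.1, 0.5]
gripper_width: 0.355
t 11.68 pos [0.4231 0.2944 0.2325] z [-0.0002  0.0024 -1.    ] yaw_y -55.60 w 0.355 F [ 0.8 -0.1  0.5] T [-0.03  0.06  0.03]
 shift frac [0.4037 0.5414 0.0095] m [0.1009 0.1354 0.0024] min rows 4.0
 turn frac [-0.0007 -0.0002  0.1672] deg [-0.1336 -0.0365 30.0976]
 shift frac after turn [0.6208 0.266  0.0101]
```

```bash
python3 -m inch '[[[0,0,0,0,0,0.0395,165],[0,0,0,0,0,0.0395,165],[0,0,0,0,0,0.0395,165],[0,0,0,0,0,0.0395,165],[0.12,0.052,0,0,0,0.0092,165],[0.125,0.0535,0,0,0,0,165],[0.125,0.0535,0,0,0,0,165],[0.125,0.0535,0,0,0,0,165],[0.125,0.0535,0,0,0,0,165],[0,0,0,0,0,0,165]]]'; python3 - <<'E'
from h import *
goto(rack(.096,0,.15),down(-85.7))
c=get("top","t4",(190,150,410,310),3.6)
P=cloud(c); Z=P[:,:,2]; v,u=np.mgrid[0:480,0:640]
m=(u>225)&(u<390)&(v>255)&(v<300)&(Z>.02)&(Z<.032); 
X=P[m]; print(m.sum(),X.mean(0),np.percentile(X[:,1],[1,99]),cv2.minAreaRect(X[:,:2].astype(np.float32)))
E
```

```text
t: 12.52
eef_pos: [0.5891, 0.2359, 0.232]
ee_rot: [[0.997, 0.073, 0.006], [0.073, -0.997, -0.004], [0.005, 0.005, -1.0]]
ft_force: [-0.4, -1.9, 0.9]
gripper_width: 0.352
t 12.52 pos [0.5891 0.2359 0.232 ] z [ 0.0057 -0.0042 -1.    ] yaw_y -85.79 w 0.352 F [-0.4 -1.9  0.9] T [-0.05 -0.03 -0.02]
 shift frac [-0.0258 -0.0188  0.3277] m [-0.0065 -0.0047  0.0819] min rows 2.0
 turn frac [ 0.0015 -0.0017 -0.0005] deg [ 0.2641 -0.3082 -0.0933]
 shift frac after turn [-0.024  -0.0173  0.328 ]
548 [0.4281 0.1055 0.0266] [0.001  0.2116] ((0.42793789505958557, 0.10600568354129791), (0.017996320500969887, 0.2161945253610611), 1.6525055170059204)
```

View pics/t4.png

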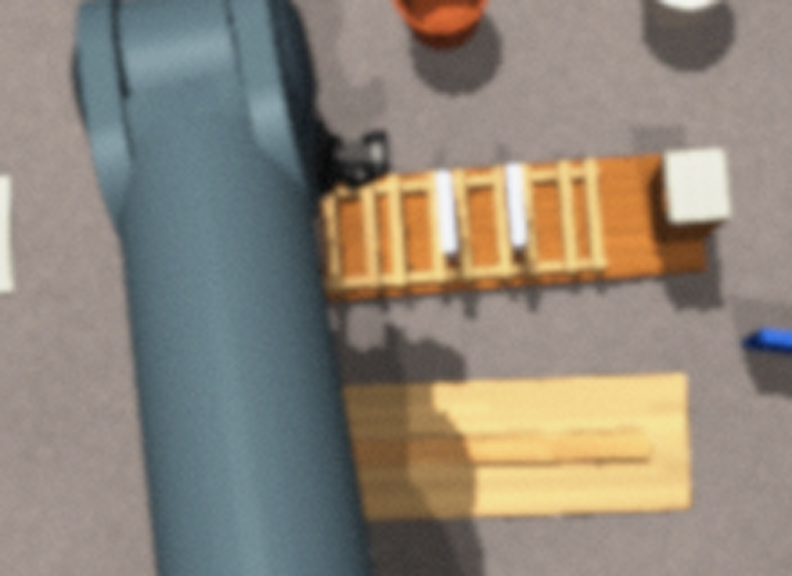

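```bash
python3 - <<'E'
from h import *
for n in("top","side"):
    c=get(n); P=cloud(c); Z=P[:,:,2]
    Q=(P-RO)@RR
    for x in(0,-.048,.096):
        m=(abs(Q[...,0]-x)<.012)&(abs(Q[...,1])<.04)&(Z>.105)&(Z<.125)
        X=Q[m]; 
        if len(X)>10: print(n,x,len(X),X.mean(0),np.percentile(X[:,0],[3,97]),np.percentile(X[:,1],[3,97]),np.median(X[:,2]),"slope",np.polyfit(X[:,1],X[:,0],1)[0])
    m=(Q[...,0]>-.195)&(Q[...,0]<-.14)&(abs(Q[...,1])<.04)&(Z>.138); X=Q[m]; print(n,"bridge",X.mean(0),np.percentile(X[:,0],[2,98]),np.percentile(X[:,1],[2,98]))
E
```

```text
top 0 79 [-0.0008  0.0004  0.1162] [-0.0049  0.0033] [-0.0257  0.0257] 0.11609733947625189 slope 0.003334741182656738
top -0.048 78 [-0.0486 -0.002   0.1159] [-0.0526 -0.0445] [-0.0274  0.0236] 0.11615660827343233 slope -0.0013159635059207502
top bridge [-0.1668 -0.0002  0.1477] [-0.1861 -0.1477] [-0.0228  0.022 ]
side 0 98 [-0.0012  0.0025  0.1107] [-0.0071  0.0063] [-0.0249  0.0285] 0.11083569556420686 slope 0.011655041229124613
side -0.048 100 [-0.0494  0.0014  0.1106] [-0.055  -0.0412] [-0.0279  0.028 ] 0.11083882868461087 slope -0.037916105333557965
side 0.096 86 [0.0953 0.0009 0.1103] [0.089  0.1014] [-0.0264  0.0278] 0.11032377537615218 slope -0.0035040043959213758
side bridge [-0.1705  0.0044  0.1441] [-0.1882 -0.1485] [-0.02    0.0252]
```

```bash
python3 -m inch '[[[0,0,0,0,0,0,165],[0,0,0.08,0,0,0,165],[0,0,0.08,0,0,0,165],[0,0,0.08,0,0,0,165],[0,0,0.08,0,0,0,165],[0,0,0.06,0,0,0,165],[0,0,0,0,0,0,165],[0,0,0,0,0,0,165],[0,0,0,0,0,0,165],[0,0,0,0,0,0,165]]]'; python3 - <<'E'
from h import *
goto(rack(.0955,0,.080),down(-85.7))
c=get("side","s11",(230,120,410,270),4.2)
E
```

```text
t: 13.5
eef_pos: [0.5836, 0.2426, 0.1374]
ee_rot: [[0.997, 0.082, 0.001], [0.082, -0.997, 0.002], [0.001, -0.002, -1.0]]
ft_force: [0.8, 0.1, -0.2]
gripper_width: 0.352
t 13.50 pos [0.5836 0.2426 0.1374] z [ 0.0012  0.0017 -1.    ] yaw_y -85.27 w 0.352 F [ 0.8  0.1 -0.2] T [ 0.01 -0.05 -0.02]
 shift frac [-0.0045  0.0135  0.2295] m [-0.0011  0.0034  0.0574] min rows 1.4
 turn frac [-0.0005 -0.0004  0.0024] deg [-0.0918 -0.0774  0.4321]
 shift frac after turn [-0.004   0.0132  0.2295]
```

View pics/s11.png

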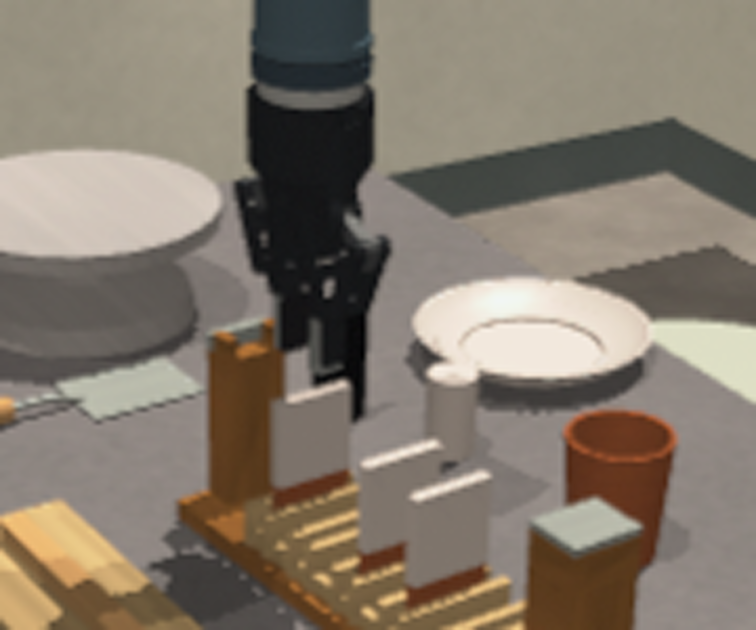

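```bash
python3 -m inch '[[[-0.004,0.0132,0,0,0,0.0024,165],[0,0,0.04,0,0,0,165],[0,0,0.06,0,0,0,165],[0,0,0.06,0,0,0,165],[0,0,0.05,0,0,0,165],[0,0,0.019,0,0,0,165],[0,0,0,0,0,0,165],[0,0,0,0,0,0,165],[0,0,0,0,0,0,165],[0,0,0,0,0,0,165]]]'; python3 - <<'E'
from h import *
goto(rack(.0955,0,.080),down(-85.7))
c=get("side","s12",(230,120,410,270),4.2)
E
```

```text
t: 14.38
eef_pos: [0.5828, 0.2385, 0.0791]
ee_rot: [[0.997, 0.074, 0.0], [0.074, -0.997, 0.001], [0.0, -0.001, -1.0]]
ft_force: [-0.0, -0.4, -0.6]
gripper_width: 0.353
t 14.38 pos [0.5828 0.2385 0.0791] z [ 0.0003  0.0006 -1.    ] yaw_y -85.76 w 0.353 F [-0.  -0.4 -0.6] T [-0.01  0.02  0.01]
 shift frac [ 0.0002 -0.0031 -0.0037] m [ 0.0001 -0.0008 -0.0009] min rows 0.0
 turn frac [-0.0002 -0.0001 -0.0003] deg [-0.0319 -0.0176 -0.0552]
 shift frac after turn [ 0.0002 -0.0031 -0.0037]
```

View pics/s12.png

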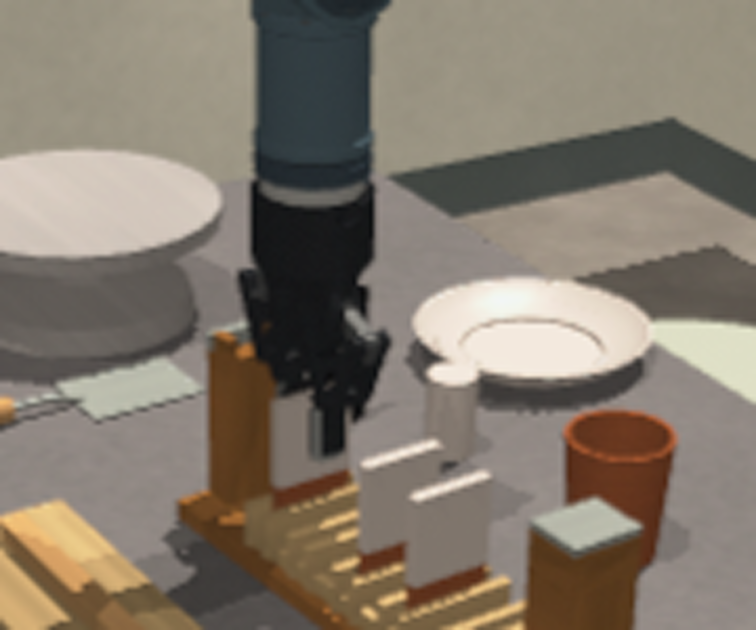

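```bash
python3 -m inch '[[[0,-0.002,0,0,0,0,255],[0,0,0,0,0,0,255],[0,0,0,0,0,0,255],[0,0,0,0,0,0,255],[0,0,0,0,0,0,255],[0,0,-0.02,0,0,0,255],[0,0,-0.04,0,0,0,255],[0,0,-0.04,0,0,0,255],[0,0,0,0,0,0,255],[0,0,0,0,0,0,255]]]'; python3 - <<'E'
from h import *
goto(rack(.0955,0,.25),down(-85.7))
c=get("side","s13",(230,100,410,250),4.2)
E
```

```text
t: 15.27
eef_pos: [0.583, 0.2387, 0.1046]
ee_rot: [[0.997, 0.074, 0.001], [0.074, -0.997, 0.001], [0.001, -0.001, -1.0]]
ft_force: [0.4, 0.0, -1.4]
gripper_width: 0.083
t 15.27 pos [0.583  0.2387 0.1046] z [ 0.0009  0.0007 -1.    ] yaw_y -85.76 w 0.083 F [ 0.4  0.  -1.4] T [-0.02  0.01  0.04]
 shift frac [ 0.0003 -0.0024 -0.5817] m [ 0.0001 -0.0006 -0.1454] min rows 3.5
 turn frac [-0.0002 -0.0003 -0.0004] deg [-0.0386 -0.0549 -0.0634]
 shift frac after turn [-0.0003 -0.002  -0.5817]
```

View pics/s13.png

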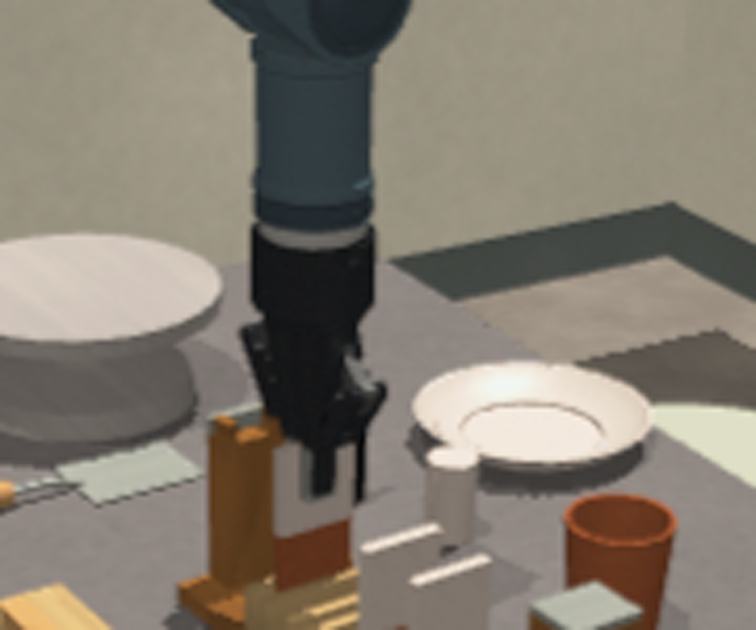

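```bash
cat >> h.py <<'E'
LO=np.array([.5009,-.3335,0]); LR=rz(LANG)
def ledge(*p): return LO+LR@np.array(p,float)
from scipy.spatial.transform import Rotation as Ro
def LT(a=15):  # tool orientation tilted a deg at ledge
    return down(np.degrees(LANG))@Ro.from_euler('x',a,degrees=True).as_matrix()
def ltcp(Y,up=0,off=0,d=.0135):
    "TCP for tile leaning at ledge Y; up along slope, off away from backboard; d: centre beyond TCP"
    R=LT(); return ledge(.001,Y,.061)-R[:,2]*(d+up)-R[:,1]*off
E
python3 -m inch '[[[0,0,-0.06,0,0,0,255],[0,0,-0.1,0,0,0,255],[0,0,-0.1,0,0,0,255],[0,0,-0.1,0,0,-0.0395,255],[0,0,-0.1,0,0,-0.0395,255],[0,0,-0.08,0,0,-0.0395,255],[0,0,-0.02,0,0,-0.0395,255],[0,0,0,0,0,-0.0395,255],[0,0,0,0,0,-0.0395,255],[0,0,0,0,0,-0.0395,255]]]'; python3 - <<'E'
from h import *
p=ltcp(-.066,.08,.003); p[2]=.24; goto(p,down(-28.7))
E
```

```text
t: 16.15
eef_pos: [0.5822, 0.2382, 0.2443]
ee_rot: [[0.583, 0.812, -0.001], [0.812, -0.583, -0.0], [-0.001, -0.001, -1.0]]
ft_force: [-1.4, 0.1, -1.2]
gripper_width: 0.083
t 16.15 pos [0.5822 0.2382 0.2443] z [-0.0009 -0.0002 -1.    ] yaw_y -35.67 w 0.083 F [-1.4  0.1 -1.2] T [ 0.01 -0.01 -0.01]
 shift frac [-2.2986  1.1899  0.0179] m [-0.5747  0.2975  0.0045] min rows 15.5
 turn frac [-0.0002  0.0002 -0.0387] deg [-0.0394  0.0389 -6.968 ]
 shift frac after turn [-2.426   0.9022  0.017 ]
```

```bash
python3 -m inch '[[[0,0,0,0,0,-0.0387,255],[-0.08,0.03,0,0,0,0,255],[-0.135,0.05,0,0,0,0,255],[-0.135,0.05,0,0,0,0,255],[-0.135,0.05,0,0,0,0,255],[-0.135,0.05,0,0,0,0,255],[-0.135,0.05,0,0,0,0,255],[-0.135,0.05,0,0,0,0,255],[-0.135,0.05,0,0,0,0,255],[-0.135,0.05,0,0,0,0,255]]]'; python3 -m inch '[[[-0.135,0.05,0,0,0,0,255],[-0.135,0.05,0,0,0,0,255],[-0.135,0.05,0,0,0,0,255],[-0.135,0.05,0,0,0,0,255],[-0.135,0.05,0,0,0,0,255],[-0.135,0.05,0,0,0,0,255],[-0.135,0.05,0,0,0,0,255],[-0.135,0.05,0,0,0,0,255],[0,0,0,0,0,0,255],[0,0,0,0,0,0,255]]]';  python3 - <<'E'
from h import *
p=ltcp(-.066,.08,.003); p[2]=.24; goto(p,down(-28.7))
c=get("side","s14",(270,130,550,470),2)
E
```

```text
t: 16.98
eef_pos: [0.5346, -0.0691, 0.244]
ee_rot: [[0.486, 0.874, -0.001], [0.874, -0.486, 0.0], [-0.0, -0.001, -1.0]]
ft_force: [0.6, 0.0, -2.0]
gripper_width: 0.087
t: 17.82
eef_pos: [0.4893, -0.3556, 0.2443]
ee_rot: [[0.492, 0.871, -0.002], [0.871, -0.492, -0.002], [-0.003, -0.001, -1.0]]
ft_force: [-0.0, 0.6, -1.8]
gripper_width: 0.084
t 17.82 pos [ 0.4893 -0.3556  0.2443] z [-0.0021 -0.0021 -1.    ] yaw_y -29.46 w 0.084 F [-0.   0.6 -1.8] T [ 0.08 -0.03 -0.  ]
 shift frac [-0.163   0.0895  0.0175] m [-0.0407  0.0224  0.0044] min rows 1.1
 turn frac [-0.0003  0.0009 -0.0042] deg [-0.0491  0.1651 -0.758 ]
 shift frac after turn [-0.1642  0.0873  0.0171]
```

View pics/s14.png

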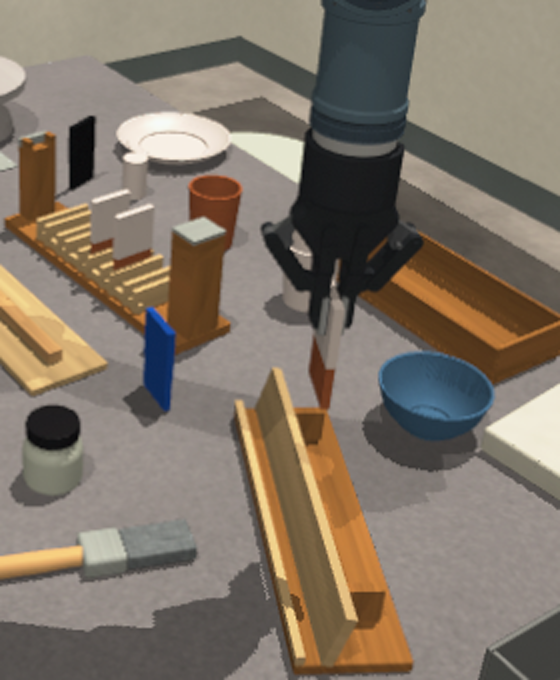

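```bash
python3 -m inch '[[[0,0,0,0,0,-0.0042,255],[-0.06,0.03,0,0,0,0,255],[-0.06,0.03,0,0,0,0,255],[-0.044,0.027,0,0,0,0,255],[0,0,0,0.02,0,0,255],[0,0,0,0.02,0,0,255],[0,0,0,0.02,0,0,255],[0,0,0,0.0233,0,0,255],[0,0,0,0,0,0,255],[0,0,0,0,0,0,255]]]';  python3 - <<'E'
from h import *
goto(ltcp(-.066,.05,.003),LT())
E
```

```text
t: 18.7
eef_pos: [0.4937, -0.3959, 0.2422]
ee_rot: [[0.469, 0.853, -0.23], [0.883, -0.453, 0.122], [0.0, -0.26, -0.966]]
ft_force: [0.4, -0.2, -0.1]
gripper_width: 0.087
t 18.70 pos [ 0.4937 -0.3959  0.2422] z [-0.2298  0.1222 -0.9655] yaw_y -28.00 w 0.087 F [ 0.4 -0.2 -0.1] T [-0.11 -0.27  0.02]
 shift frac [-0.0307  0.0884  0.4696] m [-0.0077  0.0221  0.1174] min rows 2.9
 turn frac [-0.0005  0.001   0.0038] deg [-0.0886  0.1802  0.6807]
 shift frac after turn [-0.0312  0.0881  0.4696]
```

```bash
python3 -m inch '[[[-0.0312,0.0441,0,0,0,0.0038,255],[0,0.044,0,0,0,0,255],[0,0,0.07,0,0,0,255],[0,0,0.09,0,0,0,255],[0,0,0.1,0,0,0,255],[0,0,0.1,0,0,0,255],[0,0,0.08,0,0,0,255],[0,0,0.03,0,0,0,255],[0,0,0,0,0,0,255],[0,0,0,0,0,0,255]]]';  python3 - <<'E'
from h import *
goto(ltcp(-.066,.003,.002),LT())
c=get("side","s15",(350,230,550,480),2.4)
c=get("top","t15",(400,170,580,300),4)
E
```

```text
t: 19.53
eef_pos: [0.4803, -0.4004, 0.1252]
ee_rot: [[0.483, 0.845, -0.228], [0.876, -0.467, 0.122], [-0.004, -0.258, -0.966]]
ft_force: [1.2, -0.1, -0.1]
gripper_width: 0.085
t 19.53 pos [ 0.4803 -0.4004  0.1252] z [-0.2278  0.1218 -0.9661] yaw_y -28.93 w 0.085 F [ 1.2 -0.1 -0.1] T [-0.26 -0.29  0.03]
 shift frac [0.0108 0.008  0.1957] m [0.0027 0.002  0.0489] min rows 1.2
 turn frac [ 0.0002  0.0008 -0.0012] deg [ 0.0306  0.1494 -0.2237]
 shift frac after turn [0.0102 0.0081 0.1957]
```

View pics/s15.png

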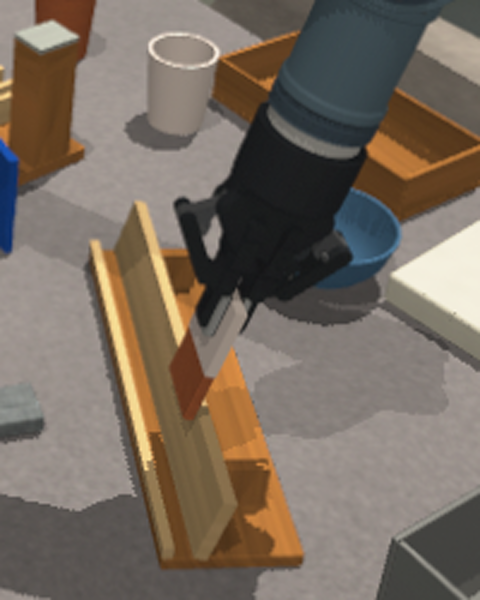

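View pics/t15.png

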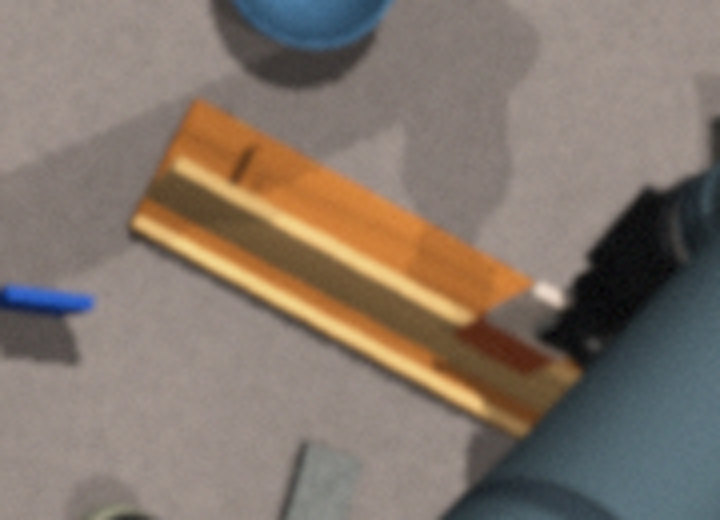

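```bash
python3 -m inch '[[[0.0102,0.004,0.03,0,0,-0.0012,255],[0,0.004,0.04,0,0,0,255],[0,0,0.04,0,0,0,255],[0,0,0.03,0,0,0,255],[0,0,0.025,0,0,0,255],[0,0,0.015,0,0,0,255],[0,0,0.01,0,0,0,255],[0,0,0.005,0,0,0,255],[0,0,0,0,0,0,255],[0,0,0,0,0,0,255]]]';  python3 - <<'E'
from h import *
goto(ltcp(-.066,0,.0),LT())
c=get("side","s16",(350,230,550,480),2.4)
E
```

```text
t: 20.47
eef_pos: [0.4718, -0.3937, 0.0769]
ee_rot: [[0.48, 0.847, -0.229], [0.877, -0.465, 0.122], [-0.003, -0.259, -0.966]]
ft_force: [0.0, -0.2, -1.1]
gripper_width: 0.084
t 20.47 pos [ 0.4718 -0.3937  0.0769] z [-0.2286  0.1219 -0.9659] yaw_y -28.76 w 0.084 F [ 0.  -0.2 -1.1] T [-0.21 -0.3   0.02]
 shift frac [0.0031 0.0072 0.01  ] m [0.0008 0.0018 0.0025] min rows 0.1
 turn frac [-0.0001  0.0009 -0.0003] deg [-0.0148  0.1655 -0.0545]
 shift frac after turn [0.003  0.0072 0.01  ]
```

View pics/s16.png

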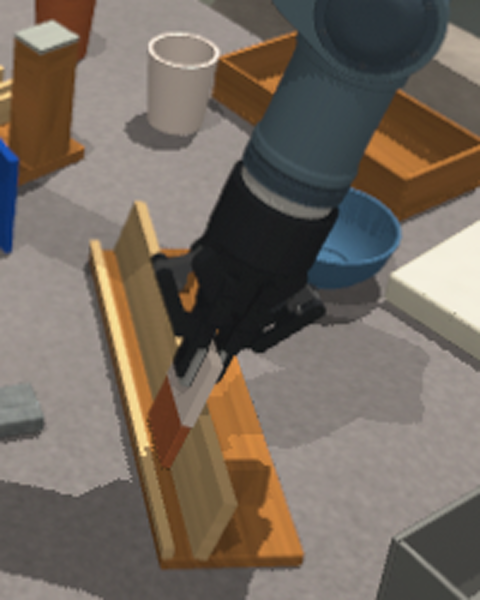

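```bash
python3 -m inch '[[[0,0.003,0.003,0,0,0,255],[0,0.003,0.003,0,0,0,255],[0,0,0.003,0,0,0,255],[0,0,0,0,0,0,255],[0,0,0,0,0,0,255],[0,0,0,0,0,0,255],[0,0,0,0,0,0,255],[0,0,0,0,0,0,255],[0,0,0,0,0,0,255],[0,0,0,0,0,0,255]]]';  python3 - <<'E'
from h import *
goto(ltcp(-.066,0,.0),LT())
E
```

```text
t: 21.35
eef_pos: [0.4719, -0.3938, 0.0745]
ee_rot: [[0.481, 0.846, -0.23], [0.877, -0.465, 0.123], [-0.003, -0.261, -0.965]]
ft_force: [-2.3, 1.0, 4.1]
gripper_width: 0.084
t 21.35 pos [ 0.4719 -0.3938  0.0745] z [-0.2299  0.1229 -0.9654] yaw_y -28.77 w 0.084 F [-2.3  1.   4.1] T [ 0.42  0.61 -0.05]
 shift frac [0.0033 0.0042 0.0009] m [0.0008 0.001  0.0002] min rows 0.0
 turn frac [-0.0006  0.0008 -0.0004] deg [-0.1095  0.1472 -0.0638]
 shift frac after turn [0.0033 0.0042 0.0009]
```

```bash
python3 -m inch '[[[0,0,0,0,0,0,180],[0,0,0,0,0,0,180],[0,0,0,0,0,0,180],[0,0,0,0,0,0,180],[0,0,0,0,0,0,180],[0,0,-0.02,0,0,0,180],[0,0,-0.04,0,0,0,180],[0,0,-0.05,0,0,0,180],[0,0,-0.05,0,0,0,165],[0,0,-0.05,0,0,0,165]]]';  python3 - <<'E'
from h import *
p=rack(.0,0,.24)
goto(p,down(-85.7))
c=get("side","s17",(350,230,550,480),2.4)
E
```

```text
t: 22.18
eef_pos: [0.4852, -0.401, 0.1269]
ee_rot: [[0.48, 0.847, -0.228], [0.877, -0.465, 0.121], [-0.003, -0.258, -0.966]]
ft_force: [0.6, -0.2, 0.4]
gripper_width: 0.35
t 22.18 pos [ 0.4852 -0.401   0.1269] z [-0.2277  0.1212 -0.9662] yaw_y -28.76 w 0.350 F [ 0.6 -0.2  0.4] T [-0.11 -0.22  0.06]
 shift frac [ 2.112  -0.7749 -0.2685] m [ 0.528  -0.1937 -0.0671] min rows 13.6
 turn frac [-0.0755  0.0422  0.3146] deg [-13.5984   7.5992  56.6337]
 shift frac after turn [ 0.5815 -2.1424 -0.4525]
```

View pics/s17.png

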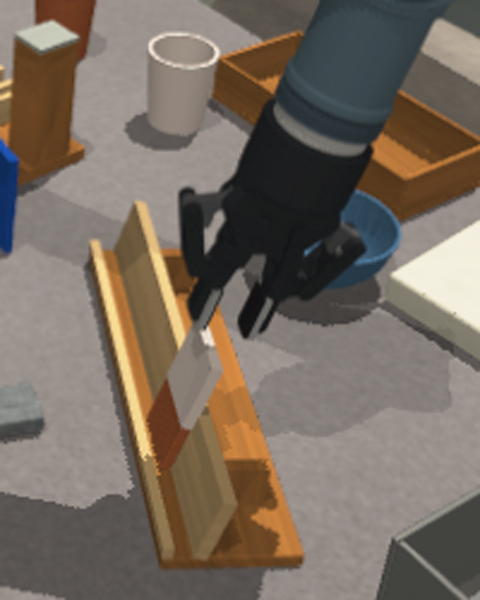

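```bash
python3 -m inch '[[[0,0,-0.08,0,0,0,165],[0,0,-0.11,0,0,0,165],[0,0,-0.13,0,0,0,165],[0,0,-0.08,-0.0208,0,0,165],[0,0,-0.05,-0.0208,0,0,165],[0,0,0,-0.0208,0,0,165],[0.03,0,0,-0.0208,0,0,165],[0.07,-0.025,0,0,0,0,165],[0.12,-0.045,0,0,0,0,165],[0.135,-0.05,0,0,0,0,165]]]';  python3 - <<'E'
from h import *
p=rack(.0,0,.24)
goto(p,down(-85.7))
goto(p,down(-28.7))
E
```

```text
t: 23.07
eef_pos: [0.5244, -0.3232, 0.2348]
ee_rot: [[0.485, 0.874, -0.001], [0.874, -0.485, -0.003], [-0.003, 0.001, -1.0]]
ft_force: [0.2, 0.3, -0.1]
gripper_width: 0.353
t 23.07 pos [ 0.5244 -0.3232  0.2348] z [-0.0009 -0.0035 -1.    ] yaw_y -29.03 w 0.353 F [ 0.2  0.3 -0.1] T [ 0.04 -0.07  0.  ]
 shift frac [ 1.7612 -0.6774 -0.0277] m [ 0.4403 -0.1693 -0.0069] min rows 11.3
 turn frac [0.0008 0.0009 0.3148] deg [ 0.1463  0.1576 56.6724]
 shift frac after turn [ 0.4017 -1.8438 -0.0209]
t 23.07 pos [ 0.5244 -0.3232  0.2348] z [-0.0009 -0.0035 -1.    ] yaw_y -29.03 w 0.353 F [ 0.2  0.3 -0.1] T [ 0.04 -0.07  0.  ]
 shift frac [ 1.7612 -0.6774 -0.0277] m [ 0.4403 -0.1693 -0.0069] min rows 11.3
 turn frac [ 0.0003  0.0011 -0.0018] deg [ 0.0513  0.1999 -0.3276]
 shift frac after turn [ 1.7651 -0.6673 -0.0209]
```

```bash
python3 -m inch '[[[0.135,-0.052,0,0,0,0,165],[0.135,-0.052,0,0,0,0,165],[0.135,-0.052,0,0,0,0,165],[0.135,-0.052,0,0,0,0,165],[0.135,-0.052,0,0,0,0,165],[0.135,-0.052,0,0,0,0,165],[0.135,-0.052,0,0,0,0,165],[0.135,-0.052,0,0,0,0,165],[0.135,-0.052,0,0,0,0,165],[0.135,-0.052,0,0,0,0,165]]]';  python3 - <<'E'
from h import *
p=rack(.0,0,.24)
goto(p,down(-85.7))
E
```

```text
t: 23.9
eef_pos: [0.5742, 0.0385, 0.2337]
ee_rot: [[0.481, 0.877, -0.001], [0.877, -0.481, -0.001], [-0.001, -0.0, -1.0]]
ft_force: [-0.0, 0.1, -0.1]
gripper_width: 0.349
t 23.90 pos [0.5742 0.0385 0.2337] z [-0.001 -0.001 -1.   ] yaw_y -28.74 w 0.349 F [-0.   0.1 -0.1] T [ 0.02 -0.03 -0.03]
 shift frac [ 0.4004 -0.1474 -0.0256] m [ 0.1001 -0.0368 -0.0064] min rows 2.6
 turn frac [0.0001 0.0005 0.3164] deg [ 0.0155  0.084  56.9553]
 shift frac after turn [ 0.0948 -0.416  -0.0251]
```

```bash
python3 -m inch '[[[0.13,-0.048,0,0,0,0,165],[0.1,-0.037,0,0,0,0,165],[0,0,0,0,0,0.0395,165],[0,0,0,0,0,0.0395,165],[0,0,0,0,0,0.0395,165],[0,0,0,0,0,0.0395,165],[0,0,0,0,0,0.0395,165],[0,0,0,0,0,0.0395,165],[0,0,0,0,0,0.0395,165],[0,0,0,0,0,0.0395,165]]]';  python3 - <<'E'
from h import *
goto(rack(-.0008,0,.14),down(-85.7))
E
```

```text
t: 24.73
eef_pos: [0.5832, 0.0975, 0.2334]
ee_rot: [[0.998, 0.07, -0.002], [0.07, -0.998, -0.001], [-0.002, 0.001, -1.0]]
ft_force: [0.5, -0.7, -0.2]
gripper_width: 0.352
t 24.73 pos [0.5832 0.0975 0.2334] z [-0.0016 -0.0011 -1.    ] yaw_y -85.97 w 0.352 F [ 0.5 -0.7 -0.2] T [ 0.01 -0.01 -0.05]
 shift frac [ 0.041  -0.1809  0.3734] m [ 0.0102 -0.0452  0.0933] min rows 2.5
 turn frac [ 0.0003  0.0005 -0.0015] deg [ 0.0568  0.0944 -0.2693]
 shift frac after turn [ 0.0412 -0.1803  0.3736]
```

```bash
python3 - <<'E'
from h import *
goto(rack(-.0487,0,.14),down(-85.7))
E
python3 -m inch '[[[0.018,0.007,0,0,0,-0.0015,165],[0.018,0.007,0.06,0,0,0,165],[0,0,0.08,0,0,0,165],[0,0,0.08,0,0,0,165],[0,0,0.08,0,0,0,165],[0,0,0.06,0,0,0,165],[0,0,0,0,0,0,165],[0,0,0,0,0,0,165],[0,0,0,0,0,0,165],[0,0,0,0,0,0,165]]]'; python3 - <<'E'
from h import *
goto(rack(-.0487,0,.079),down(-85.7))
c=get("side","s18",(230,120,430,270),4)
E
```

```text
t 24.73 pos [0.5832 0.0975 0.2334] z [-0.0016 -0.0011 -1.    ] yaw_y -85.97 w 0.352 F [ 0.5 -0.7 -0.2] T [ 0.01 -0.01 -0.05]
 shift frac [0.0419 0.0107 0.3736] m [0.0105 0.0027 0.0934] min rows 2.3
 turn frac [ 0.0003  0.0005 -0.0015] deg [ 0.0568  0.0944 -0.2693]
 shift frac after turn [0.0412 0.0113 0.3736]
t: 25.57
eef_pos: [0.5934, 0.0947, 0.1442]
ee_rot: [[0.997, 0.082, 0.0], [0.082, -0.997, -0.001], [0.0, 0.001, -1.0]]
ft_force: [1.1, -0.2, -0.8]
gripper_width: 0.354
t 25.57 pos [0.5934 0.0947 0.1442] z [ 0.0005 -0.001  -1.    ] yaw_y -85.28 w 0.354 F [ 1.1 -0.2 -0.8] T [-0.05 -0.08  0.02]
 shift frac [ 0.0013 -0.003   0.2608] m [ 0.0003 -0.0008  0.0652] min rows 1.6
 turn frac [ 0.0003 -0.0001  0.0023] deg [ 0.0573 -0.0218  0.4177]
 shift frac after turn [ 0.0014 -0.0028  0.2608]
```

View pics/s18.png

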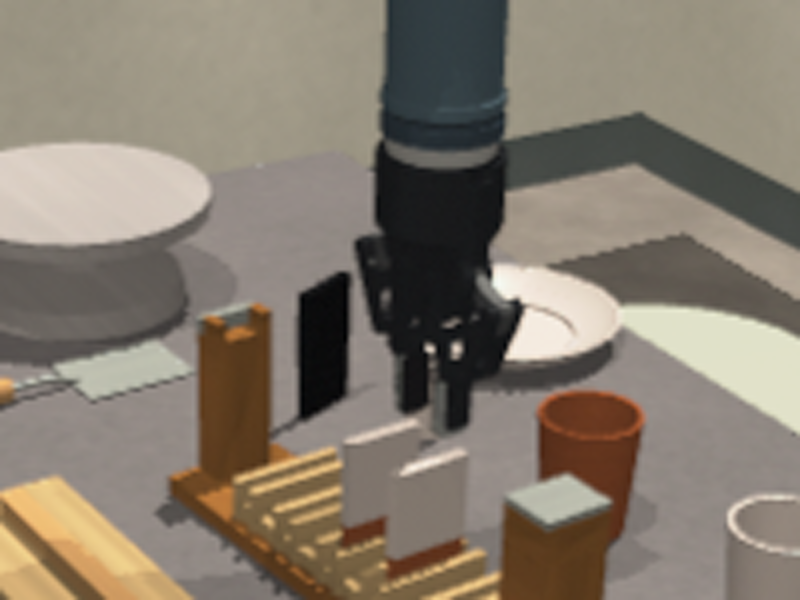

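```bash
python3 -m inch '[[[0.001,-0.0028,0,0,0,0.0023,165],[0,0,0.05,0,0,0,165],[0,0,0.065,0,0,0,165],[0,0,0.065,0,0,0,165],[0,0,0.055,0,0,0,165],[0,0,0.025,0,0,0,165],[0,0,0,0,0,0,165],[0,0,0,0,0,0,165],[0,0,0,0,0,0,165],[0,0,0,0,0,0,165]]]'; python3 - <<'E'
from h import *
goto(rack(-.0487,0,.079),down(-85.7))
c=get("side","s19",(230,120,430,270),4)
E
```

```text
t: 26.45
eef_pos: [0.5929, 0.0954, 0.0785]
ee_rot: [[0.997, 0.074, -0.0], [0.074, -0.997, -0.001], [-0.001, 0.001, -1.0]]
ft_force: [0.2, 0.4, 0.1]
gripper_width: 0.351
t 26.45 pos [0.5929 0.0954 0.0785] z [-0.0005 -0.0013 -1.    ] yaw_y -85.74 w 0.351 F [0.2 0.4 0.1] T [ 0.03  0.03 -0.03]
 shift frac [ 0.0029  0.0001 -0.002 ] m [ 0.0007  0.     -0.0005] min rows 0.0
 turn frac [ 0.0004  0.0002 -0.0002] deg [ 0.0713  0.0335 -0.0394]
 shift frac after turn [ 0.0029  0.0001 -0.002 ]
```

View pics/s19.png

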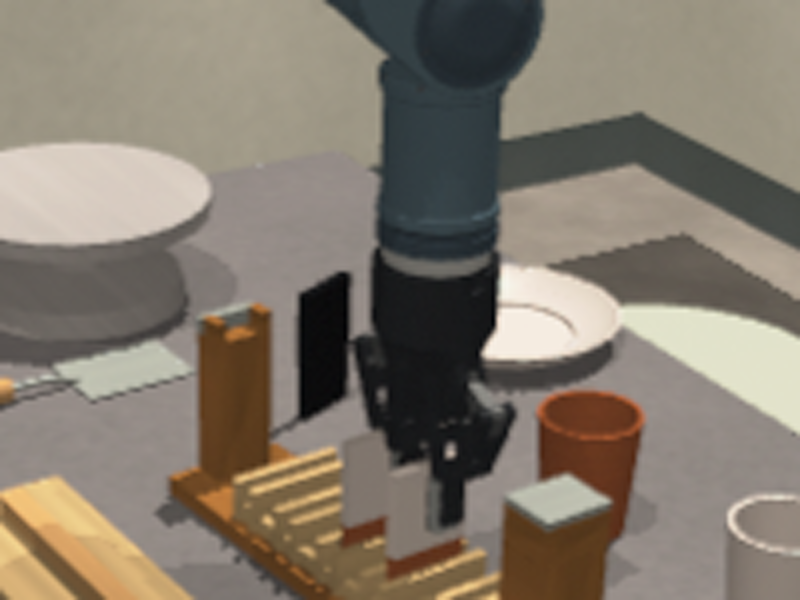

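Straddled. Close, then lift straight up.

```bash
python3 -m inch '[[[0,0,0,0,0,0,255],[0,0,0,0,0,0,255],[0,0,0,0,0,0,255],[0,0,0,0,0,0,255],[0,0,0,0,0,0,255],[0,0,-0.02,0,0,0,255],[0,0,-0.05,0,0,0,255],[0,0,-0.08,0,0,0,255],[0,0,-0.1,0,0,0,255],[0,0,-0.1,0,0,0,255]]]'; python3 - <<'E'
from h import *
st()
c=get("side","s20",(230,90,430,240),4)
E
```

```text
t: 27.33
eef_pos: [0.5912, 0.0949, 0.1657]
ee_rot: [[0.997, 0.074, -0.004], [0.074, -0.997, -0.003], [-0.005, 0.003, -1.0]]
ft_force: [1.0, -0.4, -0.8]
gripper_width: 0.084
t 27.33 pos [0.5912 0.0949 0.1657] z [-0.0045 -0.0029 -1.    ] yaw_y -85.77 w 0.084 F [ 1.  -0.4 -0.8] T [ 0.01  0.02 -0.02]
```

View pics/s20.png

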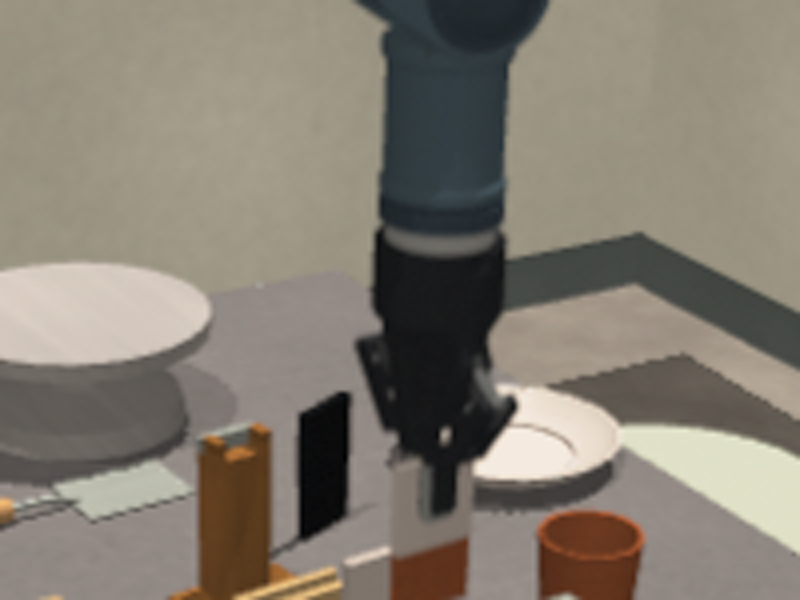

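```bash
python3 -m inch '[[[0,0,-0.12,0,0,0,255],[0,0,-0.12,0,0,-0.0395,255],[0,0,-0.07,0,0,-0.0395,255],[0,0,0,0,0,-0.0395,255],[0,0,0,0,0,-0.0395,255],[0,0,0,0,0,-0.0395,255],[0,0,0,0,0,-0.0395,255],[0,0,0,0,0,-0.0395,255],[0,0,0,0,0,-0.0395,255],[0,0,0,0,0,0,255]]]'; python3 - <<'E'
from h import *
p=ltcp(0,.08,.003); p[2]=.24; goto(p,down(-28.7))
E
```

```text
t: 28.22
eef_pos: [0.592, 0.095, 0.2428]
ee_rot: [[0.481, 0.876, -0.003], [0.876, -0.481, -0.002], [-0.003, -0.002, -1.0]]
ft_force: [-0.2, -0.1, -0.8]
gripper_width: 0.082
t 28.22 pos [0.592  0.095  0.2428] z [-0.0028 -0.0018 -1.    ] yaw_y -28.78 w 0.082 F [-0.2 -0.1 -0.8] T [-0.04 -0.07 -0.  ]
 shift frac [-1.6775  0.5951  0.015 ] m [-0.4194  0.1488  0.0038] min rows 10.7
 turn frac [-0.0005  0.0009 -0.0005] deg [-0.0882  0.1669 -0.0827]
 shift frac after turn [-1.6784  0.5927  0.0111]
```

```bash
python3 -m inch '[[[-0.08,0.028,0,0,0,0,255],[-0.129,0.0456,0,0,0,0,255],[-0.129,0.0456,0,0,0,0,255],[-0.129,0.0456,0,0,0,0,255],[-0.129,0.0456,0,0,0,0,255],[-0.129,0.0456,0,0,0,0,255],[-0.129,0.0456,0,0,0,0,255],[-0.129,0.0456,0,0,0,0,255],[-0.129,0.0456,0,0,0,0,255],[-0.129,0.0456,0,0,0,0,255]]]'; python3 -m inch '[[[-0.129,0.0456,0,0,0,0,255],[-0.129,0.0456,0,0,0,0,255],[-0.1,0.035,0,0,0,0,255],[-0.04,0.015,0,0,0,0,255],[0,0,0,0.02,0,0,255],[0,0,0,0.02,0,0,255],[0,0,0,0.02,0,0,255],[0,0,0,0.0233,0,0,255],[0,0,0,0,0,0,255],[0,0,0,0,0,0,255]]]'; python3 - <<'E'
from h import *
goto(ltcp(0,.05,.004),LT())
E
```

```text
t: 29.05
eef_pos: [0.5378, -0.2307, 0.2435]
ee_rot: [[0.486, 0.874, -0.002], [0.874, -0.486, -0.002], [-0.003, -0.001, -1.0]]
ft_force: [0.8, 0.8, -1.1]
gripper_width: 0.086
t: 29.88
eef_pos: [0.5224, -0.3323, 0.2423]
ee_rot: [[0.482, 0.845, -0.23], [0.876, -0.467, 0.122], [-0.004, -0.261, -0.965]]
ft_force: [0.9, 0.7, -1.9]
gripper_width: 0.085
t 29.88 pos [ 0.5224 -0.3323  0.2423] z [-0.23    0.1225 -0.9655] yaw_y -28.91 w 0.085 F [ 0.9  0.7 -1.9] T [-0.15 -0.3  -0.04]
 shift frac [-0.0436  0.106   0.4644] m [-0.0109  0.0265  0.1161] min rows 2.9
 turn frac [-0.0006  0.001  -0.0011] deg [-0.1025  0.1721 -0.1993]
 shift frac after turn [-0.0454  0.105   0.4644]
```

```bash
python3 -m inch '[[[-0.0225,0.0525,0,0,0,-0.0011,255],[-0.0225,0.0525,0,0,0,0,255],[0,0,0.07,0,0,0,255],[0,0,0.09,0,0,0,255],[0,0,0.1,0,0,0,255],[0,0,0.1,0,0,0,255],[0,0,0.08,0,0,0,255],[0,0,0.024,0,0,0,255],[0,0,0,0,0,0,255],[0,0,0,0,0,0,255]]]';  python3 - <<'E'
from h import *
goto(ltcp(0,.003,.002),LT())
c=get("side","s21",(350,230,550,480),2.4)
E
```

```text
t: 30.72
eef_pos: [0.5122, -0.3409, 0.1258]
ee_rot: [[0.48, 0.847, -0.228], [0.877, -0.464, 0.122], [-0.002, -0.258, -0.966]]
ft_force: [1.0, 0.0, -0.9]
gripper_width: 0.089
t 30.72 pos [ 0.5122 -0.3409  0.1258] z [-0.2275  0.1223 -0.9661] yaw_y -28.70 w 0.089 F [ 1.   0.  -0.9] T [-0.19 -0.3   0.05]
 shift frac [0.0047 0.0109 0.1971] m [0.0012 0.0027 0.0493] min rows 1.2
 turn frac [ 0.0002  0.0006 -0.    ] deg [ 0.0301  0.1135 -0.0045]
 shift frac after turn [0.0043 0.011  0.1971]
```

View pics/s21.png

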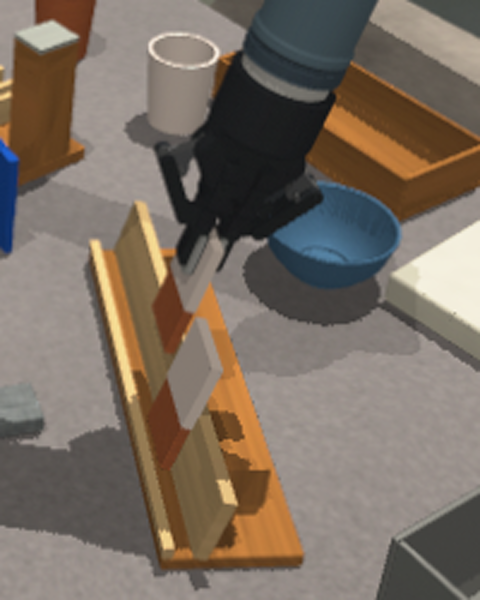

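```bash
python3 -m inch '[[[0.0043,0.005,0.03,0,0,0,255],[0,0.005,0.04,0,0,0,255],[0,0,0.04,0,0,0,255],[0,0,0.03,0,0,0,255],[0,0,0.025,0,0,0,255],[0,0,0.015,0,0,0,255],[0,0,0.01,0,0,0,255],[0,0,0.006,0,0,0,255],[0,0.003,0.003,0,0,0,255],[0,0,0,0,0,0,255]]]'; python3 -m inch '[[[0,0.002,0.004,0,0,0,255],[0,0,0.003,0,0,0,255],[0,0,0,0,0,0,255],[0,0,0,0,0,0,255],[0,0,0,0,0,0,255],[0,0,0,0,0,0,255],[0,0,0,0,0,0,255],[0,0,0,0,0,0,255],[0,0,0,0,0,0,255],[0,0,0,0,0,0,255]]]';   python3 - <<'E'
from h import *
goto(ltcp(0,.0,.0),LT())
c=get("side","s22",(350,230,550,480),2.4)
E
```

```text
t: 31.6
eef_pos: [0.5039, -0.3356, 0.0758]
ee_rot: [[0.48, 0.847, -0.229], [0.877, -0.464, 0.123], [-0.002, -0.259, -0.966]]
ft_force: [0.8, 0.2, -0.9]
gripper_width: 0.081
t: 32.43
eef_pos: [0.5036, -0.3354, 0.074]
ee_rot: [[0.48, 0.847, -0.229], [0.877, -0.464, 0.123], [-0.002, -0.26, -0.966]]
ft_force: [-0.2, 0.2, -1.0]
gripper_width: 0.086
t 32.43 pos [ 0.5036 -0.3354  0.074 ] z [-0.2291  0.123  -0.9656] yaw_y -28.69 w 0.086 F [-0.2  0.2 -1. ] T [-0.13 -0.17  0.01]
 shift frac [ 0.0015  0.0045 -0.0015] m [ 0.0004  0.0011 -0.0004] min rows 0.0
 turn frac [-0.0004  0.0007  0.    ] deg [-0.0731  0.1203  0.0071]
 shift frac after turn [ 0.0015  0.0045 -0.0015]
```

View pics/s22.png

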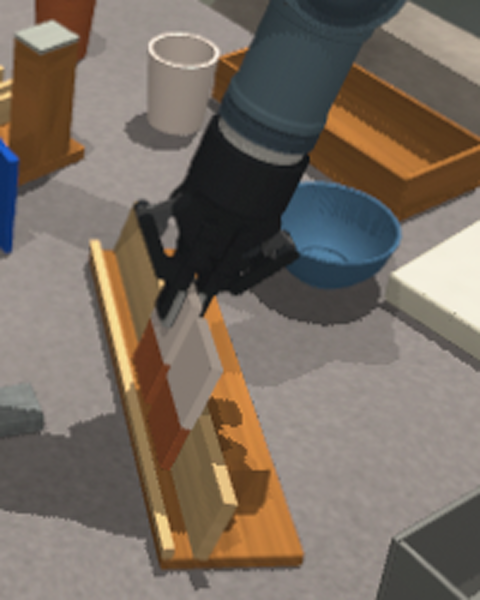

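```bash
python3 -m inch '[[[0,0.003,0.003,0,0,0,255],[0,0.002,0.002,0,0,0,255],[0,0,0,0,0,0,255],[0,0,0,0,0,0,255],[0,0,0,0,0,0,180],[0,0,0,0,0,0,180],[0,0,0,0,0,0,180],[0,0,0,0,0,0,180],[0,0,0,0,0,0,180],[0,0,0,0,0,0,180]]]';   python3 - <<'E'
from h import *
st()
c=get("side","s23",(350,230,550,480),2.4)
E
python3 -m inch '[[[0,0,-0.02,0,0,0,180],[0,0,-0.05,0,0,0,180],[0,0,-0.08,0,0,0,180],[0,0,-0.11,0,0,0,165],[0,0,-0.13,0,0,0,165],[0,0,-0.13,0,0,0,165],[0,0,-0.1,-0.0208,0,0,165],[0,0,-0.05,-0.0208,0,0,165],[0,0,0,-0.0208,0,0,165],[0,0,0,-0.0208,0,0,165]]]';   python3 - <<'E'
from h import *
p=rack(.0,0,.24)
goto(p,down(-28.7))
c=get("side","s24",(350,230,550,480),2.4)
E
```

```text
t: 33.32
eef_pos: [0.5045, -0.3358, 0.0722]
ee_rot: [[0.48, 0.847, -0.229], [0.878, -0.463, 0.123], [-0.002, -0.26, -0.966]]
ft_force: [0.1, -0.1, -0.3]
gripper_width: 0.298
t 33.32 pos [ 0.5045 -0.3358  0.0722] z [-0.229   0.123  -0.9656] yaw_y -28.69 w 0.298 F [ 0.1 -0.1 -0.3] T [-0.14 -0.22  0.01]
t: 34.2
eef_pos: [0.5434, -0.3579, 0.2379]
ee_rot: [[0.48, 0.877, 0.005], [0.877, -0.48, -0.005], [-0.002, 0.007, -1.0]]
ft_force: [0.1, -0.3, 0.3]
gripper_width: 0.353
t 34.20 pos [ 0.5434 -0.3579  0.2379] z [ 0.005  -0.0052 -1.    ] yaw_y -28.70 w 0.353 F [ 0.1 -0.3  0.3] T [ 0.01  0.02 -0.06]
 shift frac [ 1.8504 -0.8005 -0.0179] m [ 0.4626 -0.2001 -0.0045] min rows 12.1
 turn frac [ 0.0022  0.0007 -0.    ] deg [ 0.3918  0.1238 -0.0011]
 shift frac after turn [ 1.8504 -0.8006 -0.0084]
```

View pics/s24.png

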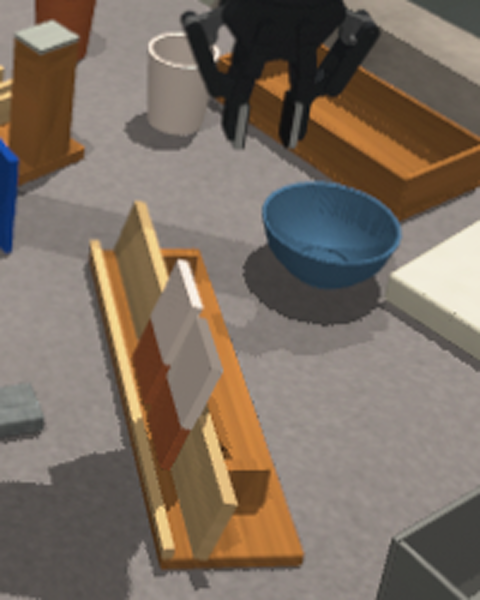

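```bash
python3 -m inch '[[[0.1,-0.043,0,0,0,0,165],[0.132,-0.057,0,0,0,0,165],[0.132,-0.057,0,0,0,0,165],[0.132,-0.057,0,0,0,0,165],[0.132,-0.057,0,0,0,0,165],[0.132,-0.057,0,0,0,0,165],[0.132,-0.057,0,0,0,0,165],[0.132,-0.057,0,0,0,0,165],[0.132,-0.057,0,0,0,0,165],[0.132,-0.057,0,0,0,0,165]]]'; python3 -m inch '[[[0.132,-0.057,0,0,0,0,165],[0.132,-0.057,0,0,0,0.0,165],[0.13,-0.057,0,0,0,0.0395,165],[0,0,0,0,0,0.0395,165],[0,0,0,0,0,0.0395,165],[0,0,0,0,0,0.0395,165],[0,0,0,0,0,0.0395,165],[0,0,0,0,0,0.0395,165],[0,0,0,0,0,0.0395,165],[0,0,0,0,0,0.0395,165]]]';  python3 - <<'E'
from h import *
goto(rack(-.0008,0,.14),down(-85.7))
E
```

```text
t: 35.08
eef_pos: [0.5749, -0.0054, 0.2351]
ee_rot: [[0.48, 0.877, -0.002], [0.877, -0.48, -0.001], [-0.002, -0.002, -1.0]]
ft_force: [0.5, 0.4, -0.1]
gripper_width: 0.352
t: 35.92
eef_pos: [0.5847, 0.0999, 0.2348]
ee_rot: [[0.997, 0.071, -0.003], [0.071, -0.997, -0.001], [-0.003, 0.001, -1.0]]
ft_force: [-0.2, -0.8, 0.2]
gripper_width: 0.352
t 35.92 pos [0.5847 0.0999 0.2348] z [-0.0026 -0.0009 -1.    ] yaw_y -85.91 w 0.352 F [-0.2 -0.8  0.2] T [ 0.02 -0.    0.02]
 shift frac [ 0.0346 -0.1714  0.379 ] m [ 0.0087 -0.0428  0.0947] min rows 2.5
 turn frac [ 0.0002  0.0009 -0.0012] deg [ 0.043   0.1531 -0.2143]
 shift frac after turn [ 0.0343 -0.171   0.3792]
```

```bash
python3 -m inch '[[[0.0115,-0.057,0,0,0,-0.0012,165],[0.0115,-0.057,0,0,0,0,165],[0.0115,-0.057,0.04,0,0,0,165],[0,0,0.08,0,0,0,165],[0,0,0.08,0,0,0,165],[0,0,0.08,0,0,0,165],[0,0,0.06,0,0,0,165],[0,0,0,0,0,0,165],[0,0,0,0,0,0,165],[0,0,0,0,0,0,165]]]'; python3 - <<'E'
from h import *
goto(rack(-.0009,0,.079),down(-85.7))
c=get("side","s25",(230,120,430,270),4)
P=cloud(c);Q=(P-RO)@RR; Z=P[...,2]
m=(abs(Q[...,0])<.012)&(abs(Q[...,1])<.04)&(Z>.105)&(Z<.125);X=Q[m];print(len(X),X.mean(0),np.percentile(X[:,0],[3,97]),np.percentile(X[:,1],[3,97]))
E
```

```text
t: 36.75
eef_pos: [0.5899, 0.1446, 0.1492]
ee_rot: [[0.996, 0.084, -0.002], [0.084, -0.997, -0.0], [-0.002, 0.0, -1.0]]
ft_force: [0.5, 0.3, -0.0]
gripper_width: 0.352
t 36.75 pos [0.5899 0.1446 0.1492] z [-0.0016 -0.0004 -1.    ] yaw_y -85.21 w 0.352 F [ 0.5  0.3 -0. ] T [ 0.01 -0.02  0.  ]
 shift frac [0.0007 0.0058 0.2809] m [0.0002 0.0014 0.0702] min rows 1.7
 turn frac [0.0001 0.0005 0.0027] deg [0.0176 0.0928 0.4943]
 shift frac after turn [0.0003 0.0058 0.2809]
90 [-0.0008  0.0021  0.1109] [-0.0058  0.0058] [-0.025  0.028]
```

View pics/s25.png

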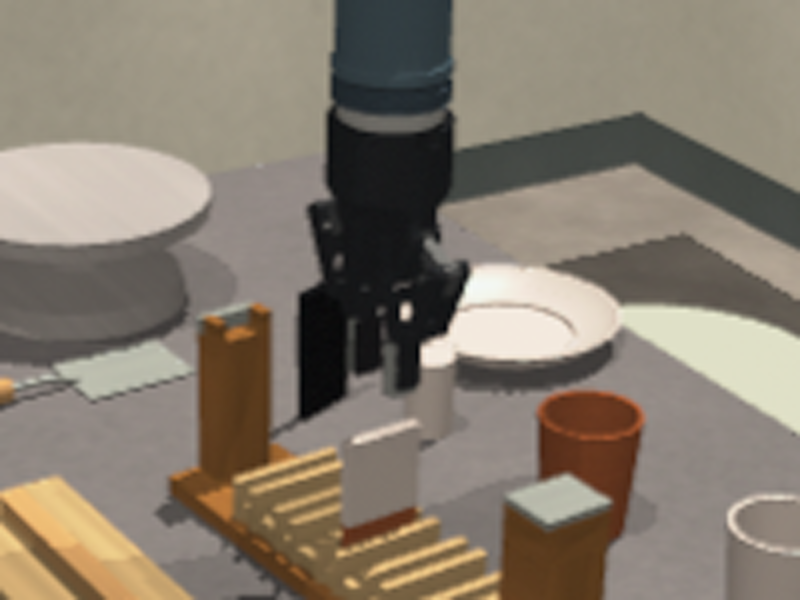

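```bash
python3 -m inch '[[[0,0.0058,0,0,0,0.0027,165],[0,0,0.05,0,0,0,165],[0,0,0.065,0,0,0,165],[0,0,0.065,0,0,0,165],[0,0,0.06,0,0,0,165],[0,0,0.04,0,0,0,165],[0,0,0,0,0,0,165],[0,0,0,0,0,0,165],[0,0,0,0,0,0,165],[0,0,0,0,0,0,165]]]'; python3 - <<'E'
from h import *
goto(rack(-.0009,0,.079),down(-85.7))
c=get("side","s26",(230,120,430,270),4)
E
```

```text
t: 37.63
eef_pos: [0.5902, 0.1419, 0.0798]
ee_rot: [[0.997, 0.073, -0.0], [0.073, -0.997, -0.0], [-0.0, 0.0, -1.0]]
ft_force: [0.1, -0.7, 0.1]
gripper_width: 0.355
t 37.63 pos [0.5902 0.1419 0.0798] z [-0.0004 -0.0003 -1.    ] yaw_y -85.82 w 0.355 F [ 0.1 -0.7  0.1] T [-0.03 -0.02 -0.06]
 shift frac [-0.0002 -0.0049  0.0032] m [-0.0001 -0.0012  0.0008] min rows 0.0
 turn frac [ 0.0001  0.0001 -0.0007] deg [ 0.0156  0.0248 -0.1197]
 shift frac after turn [-0.0002 -0.0049  0.0032]
```

View pics/s26.png

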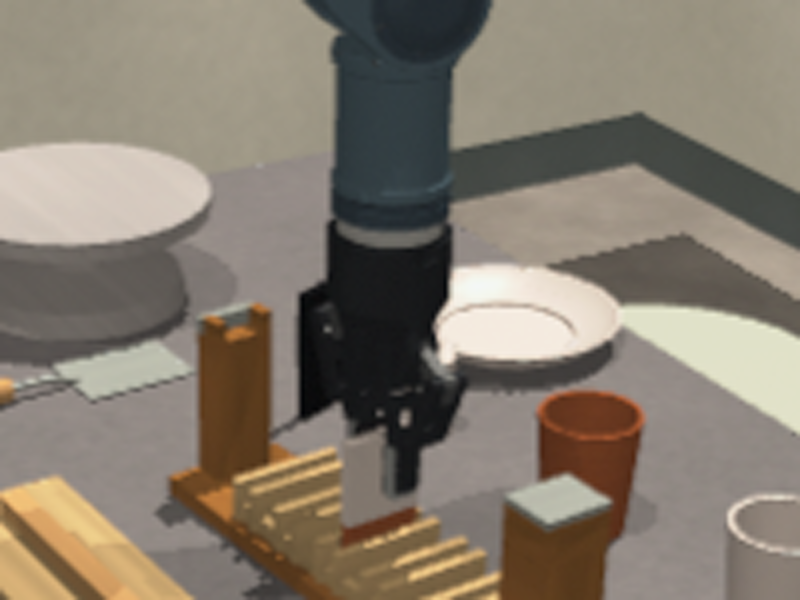

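```bash
python3 -m inch '[[[0,-0.0045,0.003,0,0,0,255],[0,0,0,0,0,0,255],[0,0,0,0,0,0,255],[0,0,0,0,0,0,255],[0,0,0,0,0,0,255],[0,0,-0.02,0,0,0,255],[0,0,-0.05,0,0,0,255],[0,0,-0.08,0,0,0,255],[0,0,-0.1,0,0,0,255],[0,0,-0.1,0,0,0,255]]]'; python3 - <<'E'
from h import *
st()
c=get("side","s27",(230,90,430,240),4)
E
```

```text
t: 38.52
eef_pos: [0.5885, 0.1421, 0.1663]
ee_rot: [[0.997, 0.072, -0.004], [0.072, -0.997, -0.002], [-0.004, 0.002, -1.0]]
ft_force: [0.5, 0.7, -0.3]
gripper_width: 0.085
t 38.52 pos [0.5885 0.1421 0.1663] z [-0.0041 -0.0024 -1.    ] yaw_y -85.85 w 0.085 F [ 0.5  0.7 -0.3] T [ 0.05 -0.01 -0.01]
```

View pics/s27.png

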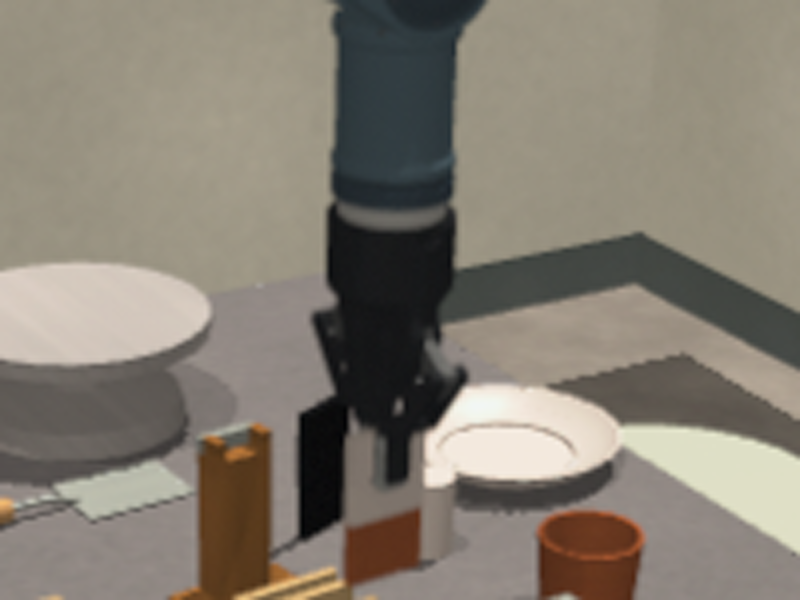

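```bash
python3 -m inch '[[[0,0,-0.12,0,0,0,255],[0,0,-0.12,0,0,-0.0395,255],[0,0,-0.07,0,0,-0.0395,255],[0,0,0,0,0,-0.0395,255],[0,0,0,0,0,-0.0395,255],[0,0,0,0,0,-0.0395,255],[0,0,0,0,0,-0.0395,255],[0,0,0,0,0,-0.0395,255],[0,0,0,0,0,-0.0395,255],[0,0,0,0,0,0,255]]]'; python3 - <<'E'
from h import *
p=ltcp(0.066,.08,.003); p[2]=.24; goto(p,down(-28.7))
E
```

```text
t: 39.4
eef_pos: [0.5893, 0.1421, 0.2434]
ee_rot: [[0.483, 0.876, -0.002], [0.876, -0.483, -0.001], [-0.002, -0.002, -1.0]]
ft_force: [-0.6, 0.1, -1.6]
gripper_width: 0.087
t 39.40 pos [0.5893 0.1421 0.2434] z [-0.0025 -0.0011 -1.    ] yaw_y -28.88 w 0.087 F [-0.6  0.1 -1.6] T [-0.03  0.02 -0.  ]
 shift frac [-1.5723  0.6975  0.0157] m [-0.3931  0.1744  0.0039] min rows 10.3
 turn frac [-0.0005  0.0007 -0.001 ] deg [-0.0945  0.1227 -0.1778]
 shift frac after turn [-1.5745  0.6926  0.0135]
```

```bash
python3 -m inch '[[[-0.08,0.035,0,0,0,-0.001,255],[-0.126,0.0555,0,0,0,0,255],[-0.126,0.0555,0,0,0,0,255],[-0.126,0.0555,0,0,0,0,255],[-0.126,0.0555,0,0,0,0,255],[-0.126,0.0555,0,0,0,0,255],[-0.126,0.0555,0,0,0,0,255],[-0.126,0.0555,0,0,0,0,255],[-0.126,0.0555,0,0,0,0,255],[-0.126,0.0555,0,0,0,0,255]]]'; python3 -m inch '[[[-0.126,0.0555,0,0,0,0,255],[-0.126,0.0555,0,0,0,0,255],[-0.1,0.044,0,0,0,0,255],[-0.01,0.003,0,0,0,0,255],[0,0,0,0.02,0,0,255],[0,0,0,0.02,0,0,255],[0,0,0,0.02,0,0,255],[0,0,0,0.0233,0,0,255],[0,0,0,0,0,0,255],[0,0,0,0,0,0,255]]]'; python3 - <<'E'
from h import *
goto(ltcp(0.066,.05,.004),LT())
E
```

```text
t: 40.23
eef_pos: [0.5598, -0.1892, 0.2437]
ee_rot: [[0.485, 0.875, -0.002], [0.875, -0.485, -0.001], [-0.002, -0.002, -1.0]]
ft_force: [0.2, -0.0, -1.3]
gripper_width: 0.087
t: 41.07
eef_pos: [0.552, -0.2856, 0.2426]
ee_rot: [[0.482, 0.845, -0.23], [0.876, -0.466, 0.122], [-0.004, -0.26, -0.965]]
ft_force: [-1.4, 0.8, -1.0]
gripper_width: 0.086
t 41.07 pos [ 0.552  -0.2856  0.2426] z [-0.23    0.1224 -0.9655] yaw_y -28.89 w 0.086 F [-1.4  0.8 -1. ] T [-0.22 -0.36  0.06]
 shift frac [-0.0007  0.0922  0.4689] m [-0.0002  0.0231  0.1172] min rows 2.9
 turn frac [-0.0006  0.001  -0.001 ] deg [-0.0991  0.1744 -0.1842]
 shift frac after turn [-0.0024  0.0914  0.4691]
```

```bash
python3 -m inch '[[[0,0.045,0,0,0,-0.001,255],[0,0.045,0,0,0,0,255],[0,0,0.07,0,0,0,255],[0,0,0.09,0,0,0,255],[0,0,0.1,0,0,0,255],[0,0,0.1,0,0,0,255],[0,0,0.08,0,0,0,255],[0,0,0.029,0,0,0,255],[0,0,0,0,0,0,255],[0,0,0,0,0,0,255]]]';  python3 - <<'E'
from h import *
goto(ltcp(0.066,.003,.002),LT())
c=get("side","s28",(350,230,550,480),2.4)
E
```

```text
t: 41.9
eef_pos: [0.5442, -0.2815, 0.1255]
ee_rot: [[0.479, 0.848, -0.228], [0.878, -0.463, 0.123], [-0.001, -0.259, -0.966]]
ft_force: [0.5, 0.2, -0.4]
gripper_width: 0.086
t 41.90 pos [ 0.5442 -0.2815  0.1255] z [-0.2278  0.1229 -0.9659] yaw_y -28.62 w 0.086 F [ 0.5  0.2 -0.4] T [-0.14 -0.33 -0.02]
 shift frac [-0.0011  0.0124  0.1955] m [-0.0003  0.0031  0.0489] min rows 1.2
 turn frac [0.     0.0005 0.0004] deg [0.0002 0.0882 0.0749]
 shift frac after turn [-0.0014  0.0124  0.1955]
```

View pics/s28.png

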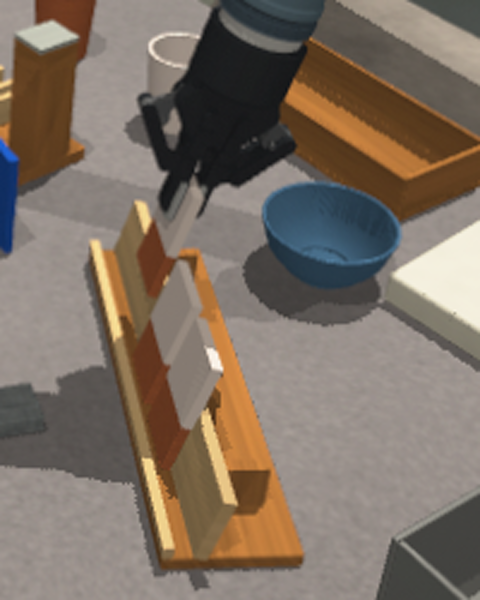

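```bash
python3 -m inch '[[[0,0.006,0.03,0,0,0,255],[0,0.005,0.04,0,0,0,255],[0,0,0.04,0,0,0,255],[0,0,0.03,0,0,0,255],[0,0,0.025,0,0,0,255],[0,0,0.015,0,0,0,255],[0,0,0.01,0,0,0,255],[0,0,0.006,0,0,0,255],[0,0.003,0.003,0,0,0,255],[0,0,0,0,0,0,255]]]'; python3 -m inch '[[[0,0.003,0.004,0,0,0,255],[0,0.002,0.004,0,0,0,255],[0,0,0.002,0,0,0,255],[0,0,0,0,0,0,255],[0,0,0,0,0,0,255],[0,0,0,0,0,0,255],[0,0,0,0,0,0,255],[0,0,0,0,0,0,255],[0,0,0,0,0,0,255],[0,0,0,0,0,0,255]]]';   python3 - <<'E'
from h import *
goto(ltcp(0.066,.0,.0),LT())
c=get("side","s29",(350,230,550,480),2.4)
E
```

```text
t: 42.78
eef_pos: [0.5358, -0.2772, 0.0755]
ee_rot: [[0.478, 0.848, -0.229], [0.878, -0.462, 0.123], [-0.001, -0.26, -0.966]]
ft_force: [-0.6, -0.0, -1.7]
gripper_width: 0.087
t: 43.62
eef_pos: [0.5357, -0.2772, 0.0742]
ee_rot: [[0.479, 0.847, -0.23], [0.878, -0.462, 0.125], [-0.0, -0.262, -0.965]]
ft_force: [-3.2, 0.6, 5.9]
gripper_width: 0.083
t 43.62 pos [ 0.5357 -0.2772  0.0742] z [-0.2299  0.1249 -0.9652] yaw_y -28.60 w 0.083 F [-3.2  0.6  5.9] T [ 0.28  0.51 -0.02]
 shift frac [-0.0003  0.0042 -0.0005] m [-0.0001  0.001  -0.0001] min rows 0.0
 turn frac [-0.0009  0.0003  0.0005] deg [-0.1639  0.0492  0.0919]
 shift frac after turn [-0.0003  0.0042 -0.0005]
```

View pics/s29.png

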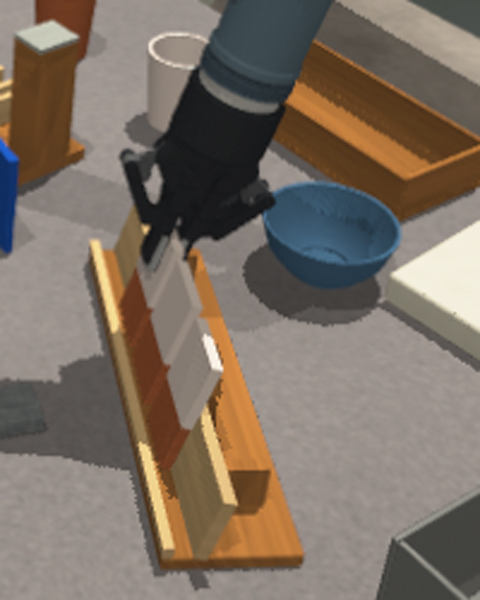

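Contact with floor and backboard; release and retreat.

```bash
python3 -m inch '[[[0,0,0,0,0,0,180],[0,0,0,0,0,0,180],[0,0,0,0,0,0,180],[0,0,0,0,0,0,180],[0,0,0,0,0,0,180],[0,0,-0.02,0,0,0,180],[0,0,-0.05,0,0,0,180],[0,0,-0.08,0,0,0,180],[0,0,-0.11,0,0,0,165],[0,0,-0.13,0,0,0,165]]]'; python3 -m inch '[[[0,0,-0.13,0,0,0,165],[0,0,-0.1,-0.0208,0,0,140],[0,0,-0.05,-0.0208,0,0,140],[0,0,0,-0.0208,0,0,140],[0,0,0,-0.0208,0,0,140],[0.06,-0.08,0,0,0,0,140],[0.08,-0.11,0,0,0,0,140],[0.08,-0.11,0,0,0,0,140],[0.08,-0.11,0,0,0,0,140],[0,0,0,0,0,0,140]]]';   python3 - <<'E'
from h import *
c=get("side","s30",(140,150,560,470),1.85)
c=get("top","t30",(190,130,590,350),2)
P=cloud(c); Z=P[...,2]; v,u=np.mgrid[0:480,0:640]
m=(u>215)&(u<400)&(v>200)&(v<345)&(Z>.021)&(Z<.032)
X=P[m]; print(len(X),X.mean(0),cv2.minAreaRect(X[:,:2].astype(np.float32)))
goto([.422,.2939,.2],down(1.8))
E
```

```text
t: 44.5
eef_pos: [0.5576, -0.2889, 0.1675]
ee_rot: [[0.479, 0.847, -0.232], [0.878, -0.462, 0.125], [-0.001, -0.263, -0.965]]
ft_force: [0.2, 0.0, 0.5]
gripper_width: 0.351
t: 45.33
eef_pos: [0.5176, -0.1751, 0.2343]
ee_rot: [[0.472, 0.882, -0.005], [0.882, -0.471, 0.008], [0.004, -0.008, -1.0]]
ft_force: [0.1, 0.4, -1.1]
gripper_width: 0.457
1191 [0.466  0.165  0.0266] ((0.5149563550949097, 0.16547805070877075), (0.3642117977142334, 0.38338035345077515), 46.55867385864258)
t 45.43 pos [ 0.5197 -0.181   0.2357] z [-0.0007  0.0016 -1.    ] yaw_y -28.39 w 0.453 F [ 0.1 -0.7  0.4] T [-0.04 -0.03  0.02]
 shift frac [ 1.4851 -1.2472  0.1461] m [ 0.3713 -0.3118  0.0365] min rows 11.7
 turn frac [-0.0003 -0.0005 -0.1677] deg [ -0.0583  -0.082  -30.1937]
 shift frac after turn [ 1.9111 -0.3311  0.1428]
```

View pics/s30.png

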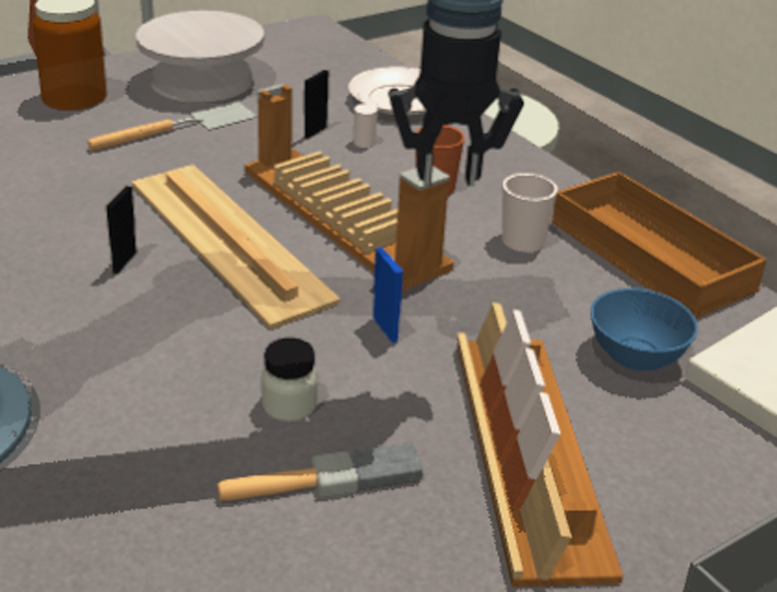

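View pics/t30.png

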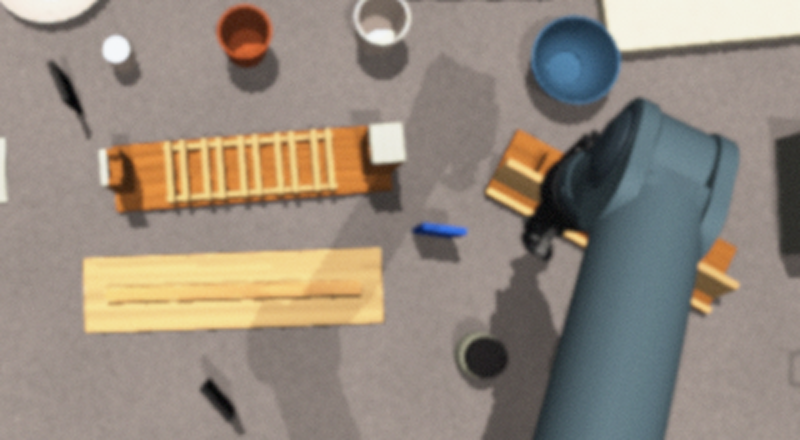

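```bash
cat >> h.py <<'E'
def barpose(c=None):
    c=c or get("top"); P=cloud(c); Z=P[...,2]; v,u=np.mgrid[0:480,0:640]
    m=(u>215)&(u<395)&(v>250)&(v<345)&(Z>.0195)&(Z<.033)
    m=cv2.morphologyEx(m.astype(np.uint8),cv2.MORPH_OPEN,np.ones((2,2)))>0
    n,l,s,_=cv2.connectedComponentsWithStats(m.astype(np.uint8)); i=1+s[1:,4].argmax(); X=P[l==i]
    (cx,cy),(w,h),a=cv2.minAreaRect(X[:,:2].astype(np.float32)); d=np.linalg.eigh(np.cov(X[:,:2].T))[1][:,1]
    if d[1]<0:d=-d
    t=(X[:,:2]-X[:,:2].mean(0))@d
    print("bar",len(X),"mean",X.mean(0),"rect c",cx,cy,w,h,"ang",np.degrees(np.arctan2(d[1],d[0])),"t",np.percentile(t,[1,99]),"zmed",np.median(X[:,2]))
    return X,d
E
python3 - <<'E'
from h import *
barpose()
E
```

```text
bar 874 mean [nan nan nan] rect c 0.4234018623828888 0.16394934058189392 0.014891757629811764 0.34044694900512695 ang nan t [nan nan] zmed nan
```

```bash
sed -i 's/X=P\[l==i\]$/X=P[(l==i)]; X=X[~np.isnan(X[:,0])]/' h.py
python3 - <<'E'
from h import *
barpose()
E
```

```text
bar 866 mean [0.4235 0.1657 0.0241] rect c 0.42336753010749817 0.1653592735528946 0.018154188990592957 0.3430052697658539 ang 91.78222450844352 t [-0.1677  0.1657] zmed 0.02602865052519876
```

```bash
python3 -m inch '[[[0,0,0,0,0,-0.0336,140],[0,0,0,0,0,-0.0336,140],[0,0,0,0,0,-0.0336,140],[0,0,0,0,0,-0.0336,140],[0,0,0,0,0,-0.0333,140],[0.08,-0.014,0,0,0,0,140],[0.14,-0.024,0,0,0,0,140],[0.14,-0.024,0,0,0,0,140],[0.14,-0.024,0,0,0,0,140],[0.14,-0.024,0,0,0,0,140]]]'; python3 -m inch '[[[0.14,-0.024,0,0,0,0,140],[0.14,-0.024,0,0,0,0,140],[0.14,-0.024,0,0,0,0,140],[0.14,-0.024,0,0,0,0,140],[0.14,-0.024,0,0,0,0,140],[0.14,-0.024,0,0,0,0,140],[0.14,-0.024,0,0,0,0,140],[0.14,-0.024,0,0,0,0,140],[0.14,-0.024,0,0,0,0,140],[0,0,0,0,0,0,140]]]'; python3 - <<'E'
from h import *
goto([.4205,.293,.1],down(1.8))
X,d=barpose(get("side"))if 0 else barpose()
c=get("side","s31",(140,100,480,400),2)
c=get("top","t31",(190,200,400,330),3.6)
E
```

```text
t: 46.37
eef_pos: [0.4882, -0.0246, 0.2356]
ee_rot: [[-0.023, 1.0, -0.001], [1.0, 0.023, -0.001], [-0.001, -0.001, -1.0]]
ft_force: [1.2, -0.2, 0.1]
gripper_width: 0.454
t: 47.2
eef_pos: [0.4236, 0.2981, 0.2355]
ee_rot: [[-0.037, 0.999, -0.002], [0.999, 0.037, 0.004], [0.005, -0.001, -1.0]]
ft_force: [-0.1, 0.5, -0.3]
gripper_width: 0.455
t 47.20 pos [0.4236 0.2981 0.2355] z [-0.0016  0.0045 -1.    ] yaw_y 2.10 w 0.455 F [-0.1  0.5 -0.3] T [ 0.04  0.   -0.02]
 shift frac [-0.0222 -0.0123  0.542 ] m [-0.0056 -0.0031  0.1355] min rows 3.3
 turn frac [-0.0005 -0.0014  0.0016] deg [-0.0819 -0.259   0.2951]
 shift frac after turn [-0.0198 -0.0129  0.5421]
bar 809 mean [0.4238 0.1541 0.0241] rect c 0.42366325855255127 0.1545668989419937 0.018242517486214638 0.3211628794670105 ang 91.8292169917488 t [-0.1558  0.1566] zmed 0.026200925620964544
```

View pics/s31.png

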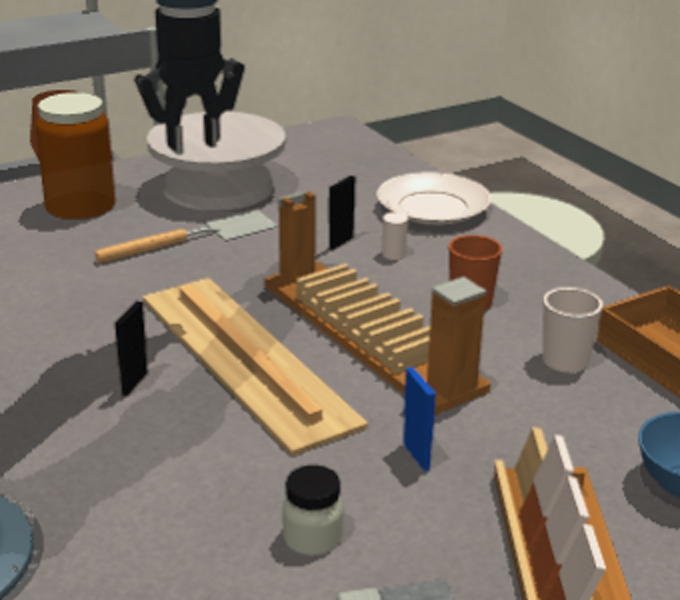

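View pics/t31.png

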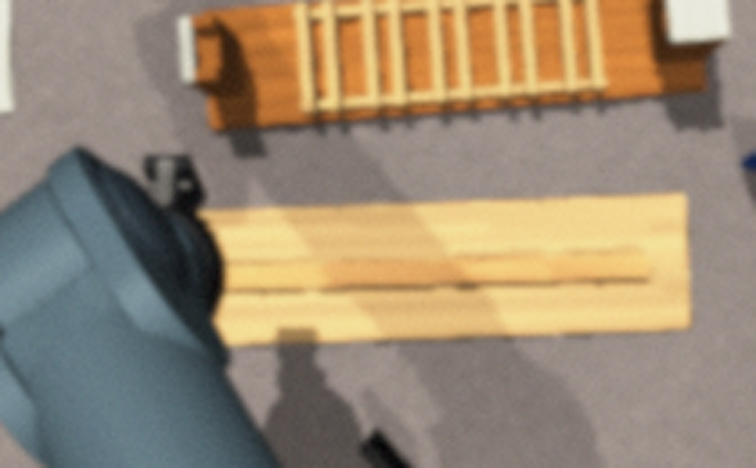

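```bash
python3 - <<'E'
from h import *
c=get("top"); P=cloud(c); Z=P[...,2]; v,u=np.mgrid[0:480,0:640]
m=(u>215)&(u<395)&(v>255)&(v<300)&(Z>.0235)&(Z<.033); X=P[m]; 
for a in(0.02,.06,.1,.14,.18,.22):
    s=X[abs(X[:,1]-a)<.02]; print(a,s[:,0].mean(),np.percentile(s[:,0],[3,97]))
print(X[:,1].min())
E
```

```text
0.02 0.4307597344653484 [0.4234 0.4392]
0.06 0.4289289340066232 [0.4209 0.4368]
0.1 0.42855691615980446 [0.421  0.4368]
0.14 0.426701649746105 [0.4185 0.4343]
0.18 0.42641351040921943 [0.4186 0.4344]
0.22 0.4243156615995875 [0.416  0.4318]
-0.0016516574046006316
```

```bash
python3 -m inch '[[[-0.012,-0.006,0.05,0,0,0.0016,140],[0,0,0.11,0,0,0,140],[0,0,0.11,0,0,0,140],[0,0,0.11,0,0,0,140],[0,0,0.11,0,0,0,140],[0,0,0.11,0,0,0,140],[0,0,0.1,0,0,0,140],[0,0,0.04,0,0,0,140],[0,0,0,0,0,0,140],[0,0,0,0,0,0,140]]]'; python3 - <<'E'
from h import *
goto([.4222,.2945,.0125],down(1.8))
c=get("side","s32",(150,150,350,300),4)
E
```

```text
t: 48.23
eef_pos: [0.424, 0.2855, 0.0503]
ee_rot: [[-0.02, 1.0, -0.002], [1.0, 0.02, -0.001], [-0.001, -0.002, -1.0]]
ft_force: [0.7, -0.3, 0.5]
gripper_width: 0.453
t 48.23 pos [0.424  0.2855 0.0503] z [-0.002  -0.0007 -1.    ] yaw_y 1.16 w 0.453 F [ 0.7 -0.3  0.5] T [ 0.02  0.01 -0.  ]
 shift frac [ 0.0362 -0.006   0.1513] m [ 0.0091 -0.0015  0.0378] min rows 0.9
 turn frac [-0.0006  0.0002 -0.0035] deg [-0.1131  0.0351 -0.6356]
 shift frac after turn [ 0.0362 -0.0059  0.1513]
```

View pics/s32.png

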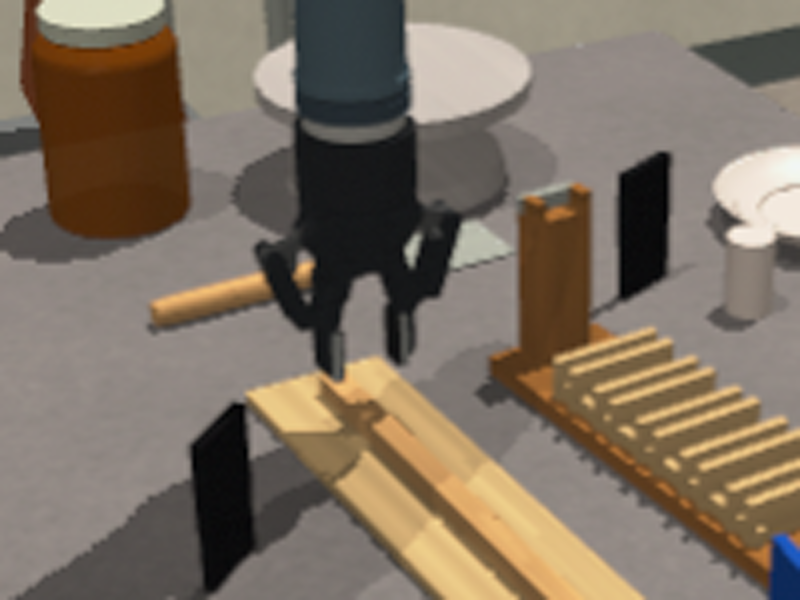

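```bash
python3 -m inch '[[[0.018,-0.0055,0,0,0,-0.0035,140],[0.018,0,0.03,0,0,0,140],[0,0,0.04,0,0,0,140],[0,0,0.04,0,0,0,140],[0,0,0.025,0,0,0,140],[0,0,0.015,0,0,0,140],[0,0,0,0,0,0,140],[0,0,0,0,0,0,140],[0,0,0,0,0,0,140],[0,0,0,0,0,0,140]]]'; python3 - <<'E'
from h import *
goto([.4222,.2945,.0125],down(1.8))
c=get("side","s33",(150,150,350,300),4)
E
```

```text
t: 49.12
eef_pos: [0.4215, 0.2959, 0.0128]
ee_rot: [[-0.034, 0.999, -0.002], [0.999, 0.034, 0.0], [0.001, -0.002, -1.0]]
ft_force: [-0.5, 0.2, -0.6]
gripper_width: 0.444
t 49.12 pos [0.4215 0.2959 0.0128] z [-0.0017  0.0005 -1.    ] yaw_y 1.93 w 0.444 F [-0.5  0.2 -0.6] T [-0.01  0.03  0.  ]
 shift frac [-0.0056  0.0025  0.0012] m [-0.0014  0.0006  0.0003] min rows 0.0
 turn frac [-0.0005 -0.0002  0.0007] deg [-0.0969 -0.0317  0.1319]
 shift frac after turn [-0.0056  0.0025  0.0012]
```

View pics/s33.png

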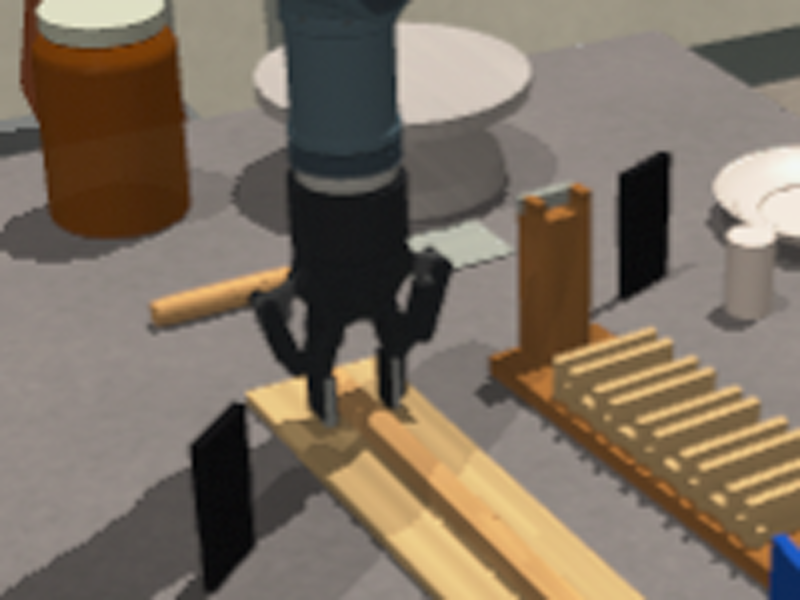

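```bash
python3 -m inch '[[[-0.005,0.002,0,0,0,0.0007,140],[0,0,0,0,0,0,255],[0,0,0,0,0,0,255],[0,0,0,0,0,0,255],[0,0,0,0,0,0,255],[0,0,0,0,0,0,255],[0,0,0,0,0,0,255],[0,0,0,0,0,0,255],[0,0,0,0,0,0,255],[0,0,0,0,0,0,255]]]'; python3 - <<'E'
from h import *
st()
X,d=barpose()
E
python3 -m inch '[[[0,0,-0.02,0,0,0,255],[0,0,-0.04,0,0,0,255],[0,0,-0.06,0,0,0,255],[0,0,-0.06,0,0,0,255],[0,0,0,0,0,0,255],[0,0,0,0,0,0,255],[0,0,0,0,0,0,255],[0,0,0,0,0,0,255],[0,0,0,0,0,0,255],[0,0,0,0,0,0,255]]]'; python3 - <<'E'
from h import *
s=st()
c=get("side","s34",(150,150,400,350),3)
get("top","t34",(220,170,400,300),4)
E
```

```text
t: 50.0
eef_pos: [0.4221, 0.2945, 0.0129]
ee_rot: [[-0.031, 1.0, -0.002], [1.0, 0.031, 0.0], [0.0, -0.002, -1.0]]
ft_force: [-0.7, -0.6, 5.3]
gripper_width: 0.187
t 50.00 pos [0.4221 0.2945 0.0129] z [-0.0019  0.0003 -1.    ] yaw_y 1.80 w 0.187 F [-0.7 -0.6  5.3] T [-0.25  0.1  -0.04]
bar 709 mean [0.4245 0.1324 0.0241] rect c 0.4244399964809418 0.13135528564453125 0.018174150958657265 0.27503085136413574 ang 91.79933814242231 t [-0.1349  0.1345] zmed 0.025869711473009982
t: 50.88
eef_pos: [0.4212, 0.2941, 0.0567]
ee_rot: [[-0.032, 0.999, -0.004], [0.999, 0.032, -0.001], [-0.001, -0.004, -1.0]]
ft_force: [-0.7, 0.9, -1.1]
gripper_width: 0.194
t 50.88 pos [0.4212 0.2941 0.0567] z [-0.0035 -0.0012 -1.    ] yaw_y 1.83 w 0.194 F [-0.7  0.9 -1.1] T [ 0.11 -0.03 -0.  ]
```

View pics/s34.png

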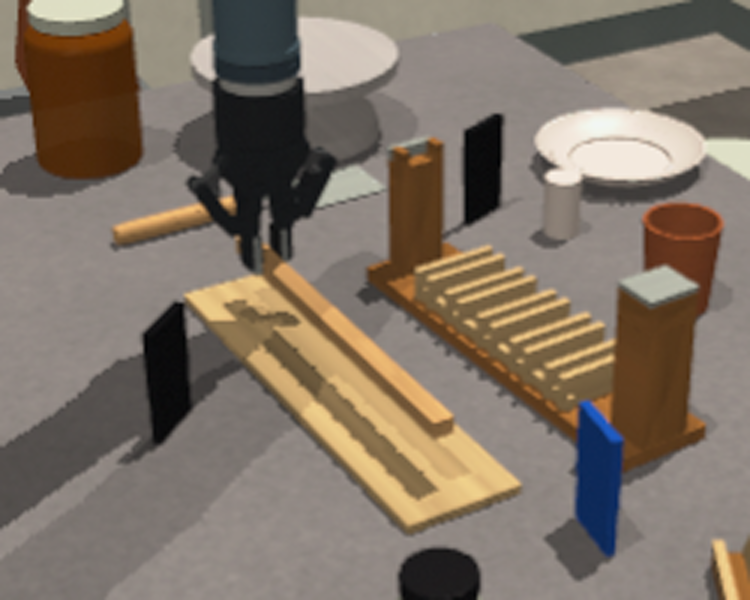

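View pics/t34.png

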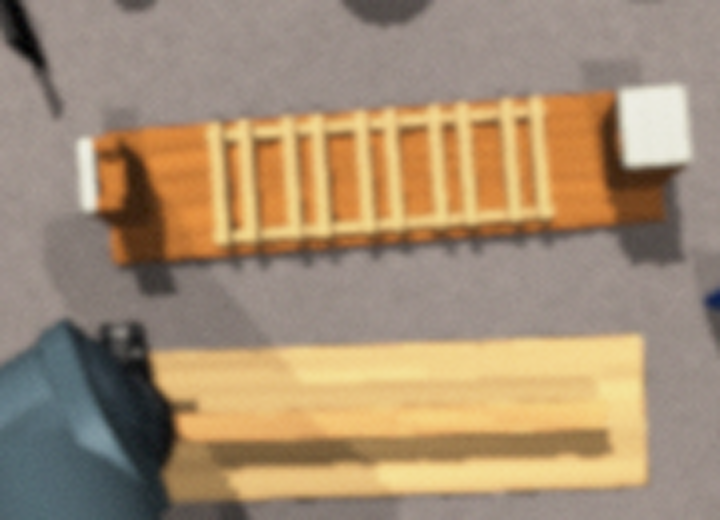

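```bash
python3 -m inch '[[[0,0,-0.06,0,0,0,255],[0,0,-0.1,0,0,0,255],[0,0,-0.12,0,0,0,255],[0,0,-0.12,0,0,0,255],[0,0,-0.12,0,0,0,255],[0,0,-0.1,0,0,0,255],[0,0,-0.02,0,0,-0.0064,255],[0,0,0,0,0,-0.0064,255],[0,0,0,0,0,0,255],[0,0,0,0,0,0,255]]]'; python3 - <<'E'
from h import *
goto([.5775,.318,.2164],down(4.11))
E
```

```text
t: 51.82
eef_pos: [0.4209, 0.2936, 0.2154]
ee_rot: [[-0.072, 0.997, -0.005], [0.997, 0.072, -0.003], [-0.002, -0.005, -1.0]]
ft_force: [-0.4, 0.0, -1.8]
gripper_width: 0.19
t 51.82 pos [0.4209 0.2936 0.2154] z [-0.0052 -0.0027 -1.    ] yaw_y 4.13 w 0.190 F [-0.4  0.  -1.8] T [ 0.1   0.04 -0.03]
 shift frac [ 0.0522  0.6318 -0.0075] m [ 0.0131  0.158  -0.0019] min rows 3.8
 turn frac [-0.0017  0.0007  0.0001] deg [-0.3096  0.1308  0.0179]
 shift frac after turn [ 0.0525  0.6319 -0.004 ]
```

```bash
python3 -m inch '[[[0.007,0.06,0,0,0,0,255],[0.007,0.1,0,0,0,0,255],[0.007,0.1,0,0,0,0,255],[0.007,0.1,0,0,0,0,255],[0.007,0.1,0,0,0,0,255],[0.007,0.1,0,0,0,0,255],[0.007,0.072,0,0,0,0,255],[0,0,0,0,0.0065,0,255],[0,0,0,0,0.0065,0,255],[0,0,0,0,0.0064,0,255]]]'; python3 - <<'E'
from h import *
R=down(4.11)@Ro.from_euler('y',3.48,degrees=True).as_matrix()
goto([.5776,.3162,.145],R)
c=get("side","s35",(200,70,400,270),3)
E
```

```text
t: 52.65
eef_pos: [0.5773, 0.3174, 0.2149]
ee_rot: [[-0.071, 0.997, -0.011], [0.996, 0.072, 0.06], [0.061, -0.006, -0.998]]
ft_force: [-0.7, -0.1, -1.5]
gripper_width: 0.19
t 52.65 pos [0.5773 0.3174 0.2149] z [-0.0107  0.0601 -0.9981] yaw_y 4.12 w 0.190 F [-0.7 -0.1 -1.5] T [-0.02 -0.02 -0.05]
 shift frac [-0.022   0.0028  0.2786] m [-0.0055  0.0007  0.0696] min rows 1.7
 turn frac [-0.002  -0.     -0.0001] deg [-0.365  -0.0018 -0.0101]
 shift frac after turn [-0.022   0.001   0.2786]
```

View pics/s35.png

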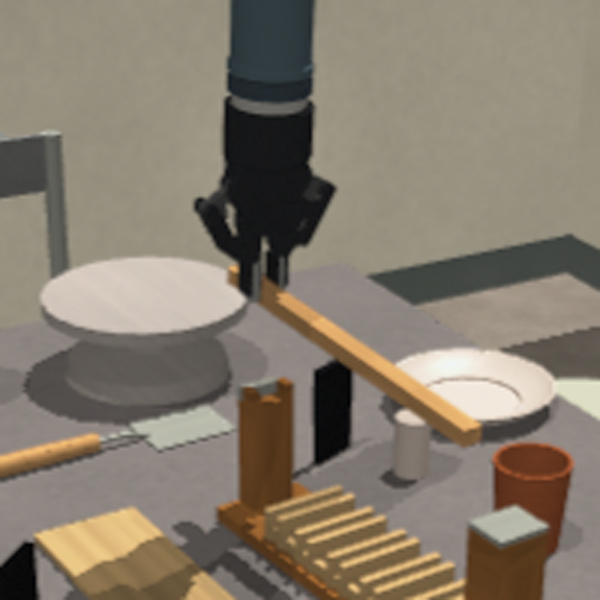

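```bash
python3 -m inch '[[[0,0,0,-0.001,0,0,255],[-0.003,0,0.04,0,0,0,255],[-0.004,0,0.05,0,0,0,255],[-0.004,0,0.055,0,0,0,255],[-0.004,0,0.055,0,0,0,255],[-0.004,0.001,0.05,0,0,0,255],[-0.003,0,0.03,0,0,0,255],[0,0,0,0,0,0,255],[0,0,0,0,0,0,255],[0,0,0,0,0,0,255]]]'; python3 - <<'E'
from h import *
R=down(4.11)@Ro.from_euler('y',3.48,degrees=True).as_matrix()
goto([.5776,.3162,.140],R)
c=get("side","s36",(230,120,410,270),4.2)
c=get("top","t36",(230,170,410,250),4.4)
P=cloud(c);Q=(P-RO)@RR;Z=P[...,2]
for a in(-.12,-.1,-.08,-.05,0,.05):
    m=(abs(Q[...,0]-a)<.01)&(abs(Q[...,1])<.03)&(Z>.11); X=Q[m]
    if len(X): print(a,X.mean(0),np.percentile(X[:,1],[3,97]))
m=(abs(Q[...,1])<.02)&(Z>.11)&(Q[...,0]>-.145); print("end",Q[m][:,0].min())
E
```

```text
t: 53.53
eef_pos: [0.5799, 0.3171, 0.1474]
ee_rot: [[-0.072, 0.997, -0.002], [0.996, 0.072, 0.061], [0.061, 0.002, -0.998]]
ft_force: [0.4, 0.7, -1.1]
gripper_width: 0.193
t 53.53 pos [0.5799 0.3171 0.1474] z [-0.0025  0.0615 -0.9981] yaw_y 4.11 w 0.193 F [ 0.4  0.7 -1.1] T [0.02 0.   0.03]
 shift frac [-0.0049 -0.0095  0.0294] m [-0.0012 -0.0024  0.0073] min rows 0.2
 turn frac [ 0.0006 -0.0003  0.    ] deg [ 0.1112 -0.0458  0.0055]
 shift frac after turn [-0.0049 -0.0095  0.0294]
-0.12 [-0.1167 -0.002   0.1417] [-0.0106  0.0066]
-0.1 [-0.0999 -0.0011  0.1427] [-0.0096  0.0068]
-0.08 [-0.0799 -0.002   0.1442] [-0.0111  0.0064]
-0.05 [-0.0499 -0.0017  0.1464] [-0.0106  0.0065]
0 [-0.0001 -0.002   0.149 ] [-0.0109  0.0064]
0.05 [ 0.0499 -0.0018  0.153 ] [-0.0103  0.0063]
end -0.12316414897944927
```

View pics/s36.png

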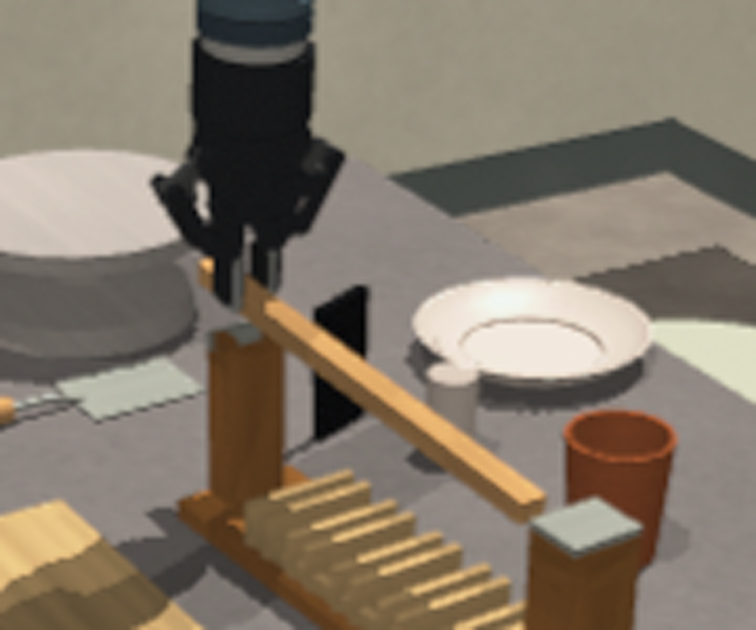

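View pics/t36.png

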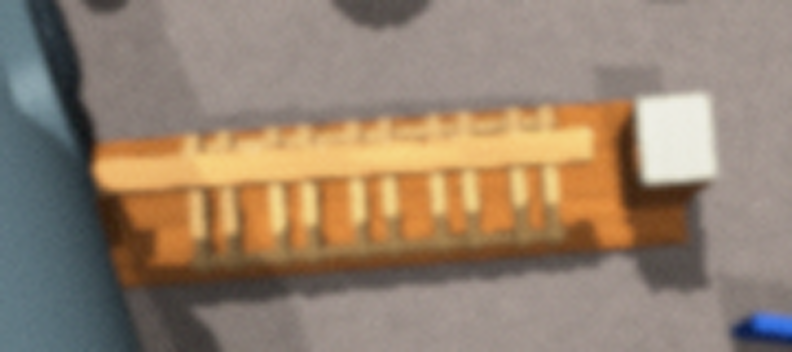

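```bash
python3 -m inch '[[[-0.002,-0.005,0.005,0.0003,0,0,255],[-0.002,-0.005,0.005,0,0,0,255],[0,0,0.005,0,0,0,255],[0,0,0,0,0,0,255],[0,0,0,0,0,0,255],[0,0,0,0,0,0,255],[0,0,0,0,0,0,255],[0,0,0,0,0,0,255],[0,0,0,0,0,0,255],[0,0,0,0,0,0,255]]]'; python3 - <<'E'
from h import *
R=down(4.11)@Ro.from_euler('y',3.48,degrees=True).as_matrix()
goto([.5806,.2713,.1437],R)
c=get("top")
P=cloud(c);Q=(P-RO)@RR;Z=P[...,2]
for a in(-.115,-.1,-.08,-.05,0,.05):
    m=(abs(Q[...,0]-a)<.01)&(abs(Q[...,1])<.03)&(Z>.11); X=Q[m]
    if len(X): print(a,X.mean(0),np.percentile(X[:,1],[3,97]))
E
```

```text
t: 54.47
eef_pos: [0.5769, 0.316, 0.1431]
ee_rot: [[-0.072, 0.997, -0.004], [0.996, 0.072, 0.061], [0.061, -0.0, -0.998]]
ft_force: [-0.3, -0.6, -1.4]
gripper_width: 0.188
t 54.47 pos [0.5769 0.316  0.1431] z [-0.0044  0.0609 -0.9981] yaw_y 4.12 w 0.188 F [-0.3 -0.6 -1.4] T [-0.   -0.03  0.01]
 shift frac [-0.1789  0.0021 -0.0133] m [-0.0447  0.0005 -0.0033] min rows 1.1
 turn frac [-0.     -0.0001  0.    ] deg [-0.0038 -0.0231  0.0076]
 shift frac after turn [-0.179   0.0021 -0.0132]
-0.115 [-0.1146  0.002   0.1376] [-0.0067  0.0102]
-0.1 [-0.0997  0.0018  0.1389] [-0.0076  0.01  ]
-0.08 [-0.0801  0.002   0.1396] [-0.0064  0.01  ]
-0.05 [-0.0502  0.0021  0.1413] [-0.0063  0.0098]
0 [-0.      0.0011  0.1454] [-0.0074  0.0096]
0.05 [0.0499 0.0015 0.1475] [-0.0082  0.0096]
```

```bash
python3 -m inch '[[[-0.012,0.001,-0.0008,0,0,0,255],[-0.02,0.001,-0.0013,0,0,0,255],[-0.022,0,-0.0014,0,0,0,255],[-0.022,0,-0.0014,0,0,0,255],[-0.022,0,-0.0014,0,0,0,255],[-0.022,0,-0.0014,0,0,0,255],[-0.022,0,-0.0014,0,0,0,255],[-0.018,0,-0.0011,0,0,0,255],[-0.012,0,-0.0008,0,0,0,255],[0,0,0,0,0,0,255]]]'; python3 - <<'E'
from h import *
R=down(4.11)@Ro.from_euler('y',3.48,degrees=True).as_matrix()
goto([.5806,.2713,.1437],R)
c=get("side","s37",(230,120,410,270),4.2)
E
```

```text
t: 55.35
eef_pos: [0.5807, 0.2717, 0.1433]
ee_rot: [[-0.07, 0.998, -0.004], [0.996, 0.07, 0.06], [0.061, -0.0, -0.998]]
ft_force: [0.3, -1.1, -0.2]
gripper_width: 0.189
t 55.35 pos [0.5807 0.2717 0.1433] z [-0.0043  0.0604 -0.9982] yaw_y 4.03 w 0.189 F [ 0.3 -1.1 -0.2] T [-0.   -0.03  0.02]
 shift frac [-0.0014 -0.0006 -0.0018] m [-0.0003 -0.0002 -0.0004] min rows 0.0
 turn frac [ 0.      0.     -0.0004] deg [ 0.0033  0.0087 -0.0784]
 shift frac after turn [-0.0014 -0.0006 -0.0018]
```

View pics/s37.png

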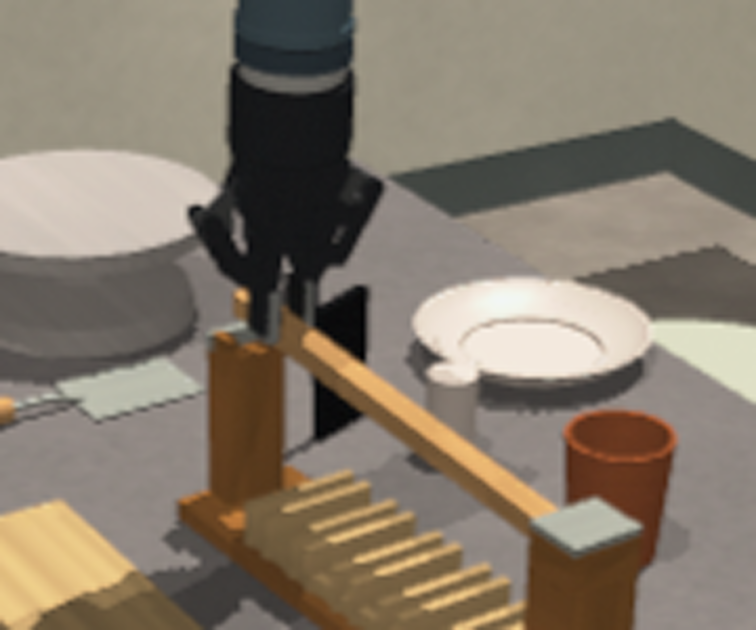

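```bash
python3 -m inch '[[[-0.002,0,0.0122,0,-0.0032,0,255],[-0.0015,0,0.0122,0,-0.0032,0,255],[-0.0015,0,0.0122,0,-0.0032,0,255],[-0.0015,0,0.0122,0,-0.0032,0,255],[-0.0015,0,0.0122,0,-0.0032,0,255],[-0.0015,0,0.0122,0,-0.0033,0,255],[0,0,0,0,0,0,255],[0,0,0,0,0,0,255],[0,0,0,0,0,0,255],[0,0,0,0,0,0,255]]]'; python3 - <<'E'
from h import *
goto([.5817,.2698,.1215],down(4.08))
c=get("side","s38",(230,120,410,270),4.2)
E
```

```text
t: 56.23
eef_pos: [0.5801, 0.2713, 0.1242]
ee_rot: [[-0.072, 0.997, -0.001], [0.997, 0.072, 0.0], [0.0, -0.001, -1.0]]
ft_force: [0.7, 0.3, -0.7]
gripper_width: 0.192
t 56.23 pos [0.5801 0.2713 0.1242] z [-0.0011  0.     -1.    ] yaw_y 4.14 w 0.192 F [ 0.7  0.3 -0.7] T [0.1  0.02 0.  ]
 shift frac [-0.0066  0.006   0.0109] m [-0.0017  0.0015  0.0027] min rows 0.1
 turn frac [-0.0003 -0.      0.0003] deg [-0.062  -0.0057  0.0554]
 shift frac after turn [-0.0066  0.006   0.0109]
```

View pics/s38.png

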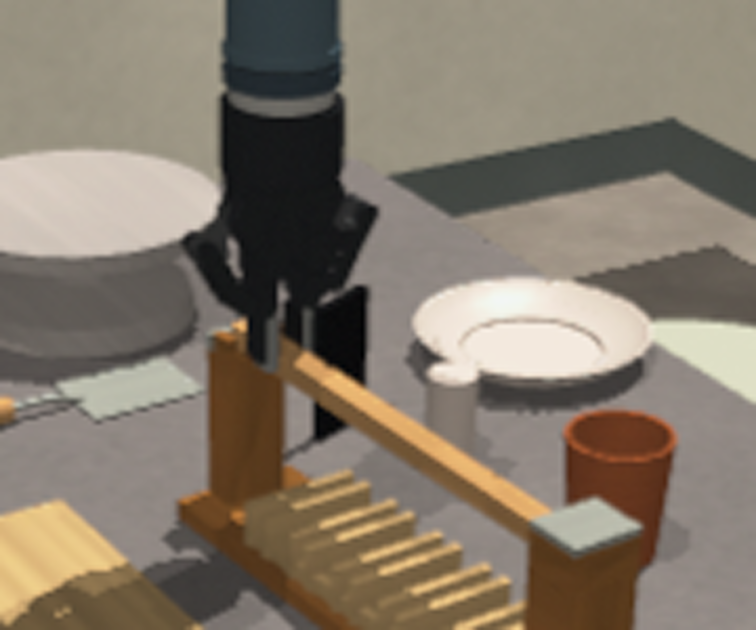

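```bash
python3 -m inch '[[[-0.003,0.002,0.003,0,0,0,255],[-0.003,0.002,0.003,0,0,0,255],[0,0,0.003,0,0,0,255],[0,0,0.002,0,0,0,255],[0,0,0,0,0,0,255],[0,0,0,0,0,0,255],[0,0,0,0,0,0,255],[0,0,0,0,0,0,255],[0,0,0,0,0,0,255],[0,0,0,0,0,0,255]]]'; python3 - <<'E'
from h import *
goto([.5817,.2698,.1215],down(4.08))
c=get("top")
P=cloud(c);Q=(P-RO)@RR;Z=P[...,2]
for a in(-.13,-.1,-.05,0,.05):
    m=(abs(Q[...,0]-a)<.012)&(abs(Q[...,1])<.03)&(Z>.11); X=Q[m]
    if len(X): print(a,X.mean(0),np.percentile(X[:,1],[3,97]))
E
```

```text
t: 57.12
eef_pos: [0.5816, 0.2699, 0.1221]
ee_rot: [[-0.072, 0.997, -0.0], [0.997, 0.072, 0.001], [0.001, -0.0, -1.0]]
ft_force: [-0.5, 0.5, -0.2]
gripper_width: 0.19
t 57.12 pos [0.5816 0.2699 0.1221] z [-0.0001  0.0005 -1.    ] yaw_y 4.12 w 0.190 F [-0.5  0.5 -0.2] T [-0.04 -0.03  0.02]
 shift frac [-0.0006  0.0003  0.0024] m [-0.0001  0.0001  0.0006] min rows 0.0
 turn frac [-0.     -0.0002  0.0002] deg [-0.0061 -0.0302  0.0431]
 shift frac after turn [-0.0006  0.0003  0.0024]
-0.13 [-0.13    0.0003  0.1355] [-0.0086  0.0086]
-0.1 [-0.0999  0.0005  0.135 ] [-0.0082  0.0086]
-0.05 [-0.0501  0.0003  0.1351] [-0.009   0.0083]
0 [-0.0003  0.      0.1357] [-0.009   0.0084]
0.05 [ 0.0505 -0.      0.1353] [-0.0086  0.008 ]
```

```bash
python3 -m inch '[[[0,0,0.002,0,0,0,255],[0,0,0,0,0,0,255],[0,0,0,0,0,0,130],[0,0,0,0,0,0,130],[0,0,0,0,0,0,130],[0,0,0,0,0,0,130],[0,0,0,0,0,0,130],[0,0,-0.02,0,0,0,130],[0,0,-0.05,0,0,0,130],[0,0,-0.08,0,0,0,130]]]'; python3 -m inch '[[[0,0,-0.1,0,0,0,130],[0,0,-0.12,0,0,0,130],[0,0,-0.1,0,0,0,130],[0,-0.1,0,0,0,0,130],[0.06,-0.1,0,0,0,0,130],[0.1,-0.1,0,0,0,0,130],[0.1,-0.1,0,0,0,0,130],[0.1,-0.1,0,0,0,0,130],[0.1,-0.1,0,0,0,0,130],[0,0,0,0,0,0,130]]]'; python3 - <<'E'
from h import *
st()
c=get("side","s40",(140,100,560,470),1.6)
get("side","s41",(260,170,410,310),5)
c=get("top","t40",(200,130,560,310),2.2)
P=cloud(c);Q=(P-RO)@RR;Z=P[...,2]
for a in(-.13,-.1,-.05,0,.05,.1,.14,.16):
    m=(abs(Q[...,0]-a)<.008)&(abs(Q[...,1])<.012)&(Z>.11); X=Q[m]
    if len(X): print(a,X.mean(0),np.percentile(X[:,1],[3,97]))
Q=(P-LO)@LR
for Y in(-.066,0,.066):
    m=(abs(Q[...,1]-Y)<.03)&(Z>.095)&(abs(Q[...,0])<.05);X=Q[m]; print(Y,len(X),X.mean(0),np.percentile(X[:,1],[2,98]),X[:,2].max())
E
```

```text
t: 58.0
eef_pos: [0.5801, 0.2692, 0.158]
ee_rot: [[-0.072, 0.997, -0.004], [0.997, 0.072, -0.002], [-0.002, -0.004, -1.0]]
ft_force: [-0.6, 0.1, -0.7]
gripper_width: 0.491
t: 58.83
eef_pos: [0.4161, 0.3817, 0.2404]
ee_rot: [[-0.085, 0.996, -0.004], [0.996, 0.085, 0.006], [0.006, -0.003, -1.0]]
ft_force: [-0.5, 1.7, 0.7]
gripper_width: 0.492
t 58.83 pos [0.4161 0.3817 0.2404] z [-0.004   0.0059 -1.    ] yaw_y 4.88 w 0.492 F [-0.5  1.7  0.7] T [ 0.14  0.06 -0.02]
-0.13 [-0.1299  0.0007  0.1354] [-0.0086  0.009 ]
-0.1 [-0.1002  0.0007  0.1351] [-0.0082  0.0086]
-0.05 [-0.0499  0.0004  0.1349] [-0.009   0.0081]
0 [ 0.0002 -0.0004  0.1353] [-0.0091  0.0082]
0.05 [0.0499 0.0004 0.135 ] [-0.0086  0.0081]
0.1 [ 0.1001 -0.0009  0.1352] [-0.0095  0.0077]
0.14 [ 0.1398 -0.0006  0.1355] [-0.0096  0.0074]
0.16 [0.1604 0.0014 0.1322] [-0.0096  0.0112]
-0.066 145 [ 0.0103 -0.0619  0.1068] [-0.0889 -0.0363] 0.11462166390714867
0 148 [0.0108 0.0024 0.1067] [-0.0238  0.0295] 0.11536996902206464
0.066 148 [0.011  0.0684 0.1066] [0.0412 0.0944] 0.11759707576983591
```

View pics/s40.png

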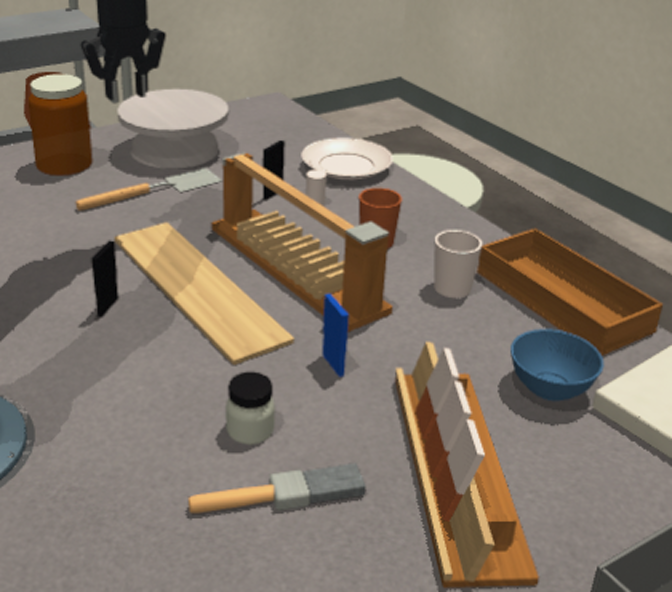

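View pics/s41.png

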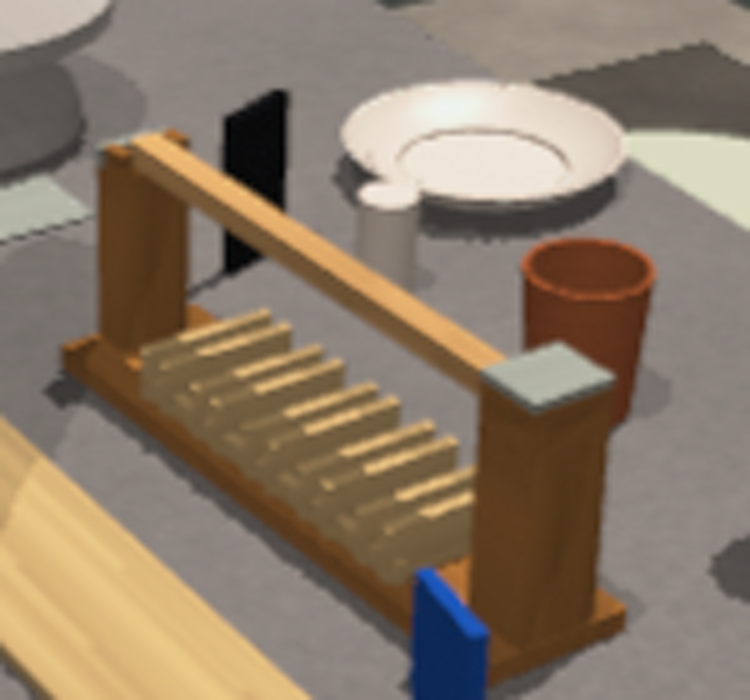

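View pics/t40.png

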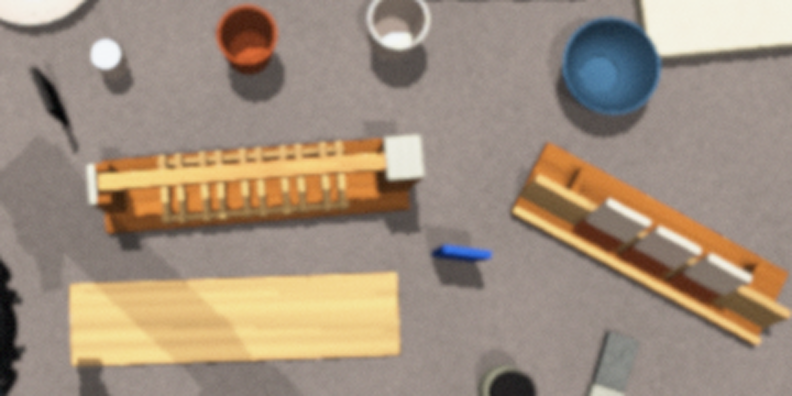

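```bash
python3 -m inch '[[[0,0,0,0,0,0,130],[0,0,0,0,0,0,130],[0,0,0,0,0,0,130],[0,0,0,0,0,0,130],[0,0,0,0,0,0,130],[0,0,0,0,0,0,130],[0,0,0,0,0,0,130],[0,0,0,0,0,0,130],[0,0,0,0,0,0,130],[0,0,0,0,0,0,130]]]'; python3 - <<'E'
from h import *
c=get("side"); a=cv2.imread("pics/side0.png"); d=cv2.absdiff(a,c["frame"][:,:,::-1].copy()).max(2)
cv2.imwrite("pics/diff.png",np.minimum(255,d.astype(int)*4).astype(np.uint8))
c=get("top"); P=cloud(c);Q=(P-RO)@RR;Z=P[...,2]
m=(abs(Q[...,1])<.012)&(Z>.132)&(Z<.14)&(abs(Q[...,0])<.15); X=Q[m]; print(X.mean(0),np.polyfit(X[:,0],X[:,2],1)); st()
m=(abs(Q[...,1])<.015)&(Z>.128)&(Q[...,0]>.13)&(Q[...,0]<.19); X=Q[m]; 
for x in np.arange(.13,.19,.006):
    s=X[abs(X[:,0]-x)<.003]; 
    if len(s): print(round(x,3),s[:,2].mean())
E
```

```text
t: 59.82
eef_pos: [0.4237, 0.3738, 0.2392]
ee_rot: [[-0.072, 0.997, -0.0], [0.997, 0.072, 0.0], [0.0, -0.0, -1.0]]
ft_force: [0.9, -0.5, 0.2]
gripper_width: 0.491
[ 0.0015 -0.0006  0.1359] [0.0001 0.1359]
t 59.92 pos [0.4238 0.3738 0.2392] z [-0.0001  0.0005 -1.    ] yaw_y 4.12 w 0.490 F [0.2 0.2 0.5] T [-0.01  0.02  0.06]
0.13 0.1355582639508598
0.136 0.13730981943053577
0.142 0.1358064003102356
0.148 0.13644482315286457
0.154 0.13543336724949567
0.16 0.13516693376978814
0.166 0.13472312753646928
0.172 0.13198148228820203
0.178 0.13150569279350358
```

View pics/diff.png

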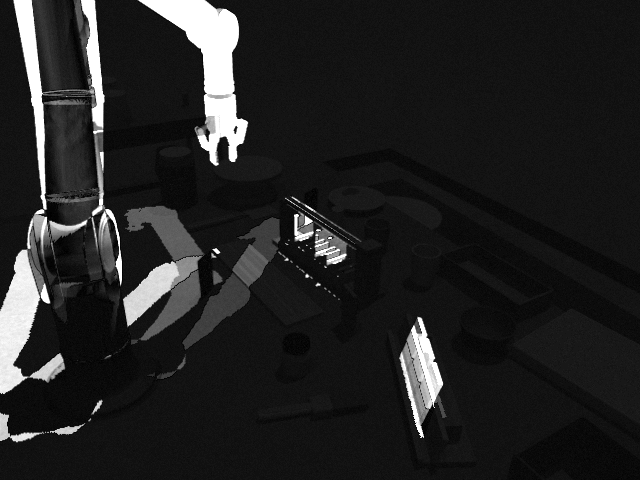

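```bash
python3 -c "
from station import r
print(r.hand_in())"
```

```text
the job is handed in; nothing more can be done
None
```

The job is done and handed in at about 60 s of the 210 s allowed; no verdict was reported.

- **Bar off:** I lifted the bar's lip end over the steel lip while the other end stayed under the bridge. Then I drew it out endwise and laid it along the middle of the ware board.
- **Tiles:** Three tiles were present, in the slots at x = 96, 0 and -48 mm. I slid each one up out of the rack and stood it on the ledge at about y = -66, 66 and 0 mm respectively.
- **Bar back:** With the rack empty, I put the bar back under the bridge and down behind the lip.

Last checks:
- **Bar seating:** Its top measured about 135 to 136 mm along its length (135 mm when seated). It was level, within about 1 mm of the rack's centre line, and below the lip at its end.
- **Tiles:** All three lean on the backboard with their bottom edges behind the front lip. The top camera put each tile 2 to 4 mm off its planned position along the ledge.
- **Other objects:** Comparing the last side picture with the first showed only the arm, its shadows and the tiles changed. The cups, bowl, jar, scraper, brush, kiln prop and the black and blue decoys had not moved.
- **Forces:** Wrist-force readings at the end of each move stayed below about 7 N.

One bar measurement on the board first read about 3 mm off because it included the bar's side face; remeasuring the top surface resolved it. I saw no sign that the bar was knocked during the run.

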